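# Wind a tile out of the roller press and draw it onto the ware board

## Task

Turn the three-armed handwheel clockwise, hand over hand, until the bed of the roller press has come all the way out to its stop at the ware board; move the bed only with the wheel. Then draw the tile that lies on the bed towards you until it lies flat and square in the middle of the ware board, wholly off the bed, leaving the bed out. Do not disturb the jars, tubs and tools standing around, and let go of everything.

Things in the scene. Friction and masses are not known exactly. Their poses are not given: they have to be found in the camera images.
- press: Grey roller press fixed to the table, base 600 x 250 mm. Origin on the table under the ware board's centre; x along the bed's travel away from the robot, y left, z up. At x = 206 to 400 mm the bed runs under a steel roller and grey cover: 256 mm wide, underside 58 mm, top 154 mm (with the wooden bar on it) above the table. The gearbox with the wheel is at x = 150, y = 225 mm.
- board (a point): Centre of the top face of the ware board, the plywood plate at the press's near end: 190 (x) x 210 (y) mm, top 30 mm above the table; axes as the press's.
- bed (a joint): Travel in m of the steel bed (220 x 200 x 12 mm, top 32 mm above the table, 2 mm above the board) towards the robot. 0 to 0.03 at the start; at its stop, 0.160, its near edge is 3 mm from the board's far edge. Driven by the wheel, 0.020 m per rad. Pulling it by hand is heavy and not allowed.
- wheel (a joint): Angle in rad of the three-armed handwheel; grows clockwise seen from above (the handle nearest the robot then moves left, +y) and drives the bed out. 0 to 1.4 at the start, stop at 8.0 (bed at its stop). Friction 0.2 N m plus the bed's, 3 to 6 N at a handle; stays where it is left.
- hub (a point): Fixed point on the wheel's axis, 55 mm above the gearbox's sloping grey face, in the plane of the three handle points. z is the wheel's axis, leaning 30 degrees from vertical towards the robot; x points up the slope away from the robot, y left. The handles circle here at 70 mm; they can be held only on the near, lower half (x below -10 mm).
- guard (a point): Middle of the near edge of the clear guard plate over the upper, far part of the wheel, edged with a dark steel strip; axes as the hub's. The plate reaches 78 mm up the slope (x) and 100 mm to either side (y), strip 10 mm thick. Handles pass freely under it, a gripper does not.
- handle_a (a point): Middle of the upper part of one of the wheel's three upright black handles, 70 mm from the axis, 120 degrees apart; z along the handle (parallel to the wheel's axis). Handle 22 to 24 mm thick, round, turning freely on its pin; its end is 23 mm above this point, the bare steel arm's top 24 mm below it.
- handle_b (a point): Middle of the upper part of one of the wheel's three upright black handles, 70 mm from the axis, 120 degrees apart; z along the handle (parallel to the wheel's axis). Handle 22 to 24 mm thick, round, turning freely on its pin; its end is 23 mm above this point, the bare steel arm's top 24 mm below it.
- handle_c (a point): Middle of the upper part of one of the wheel's three upright black handles, 70 mm from the axis, 120 degrees apart; z along the handle (parallel to the wheel's axis). Handle 22 to 24 mm thick, round, turning freely on its pin; its end is 23 mm above this point, the bare steel arm's top 24 mm below it.
- tile: Flat terracotta tile 110 (x) x 150 (y) x 12 mm, 0.3 to 0.5 kg, origin at the centre of its underside; lies loose on the bed, hidden under the cover at the start. With the bed at its stop its far 0 to 50 mm remain under the cover. It slides easily on bed and board (friction about 0.3); fingertips pressed on its top with some 10 N do not slip (friction about 1).
- jar: Bystander: lidded jar, 60 mm wide, 75 tall, stands in front of the gearbox; origin under its centre.
- tub: Bystander: open white tub, 90 mm wide, 55 tall, right of the ware board; origin under its centre.
- mug: Bystander: white mug, 76 mm wide, 85 tall, right of the press; origin under its centre.
- bottle: Bystander: blue bottle, 68 mm wide, 170 tall, beyond and left of the gearbox; origin under its centre.
- bat: Bystander: plaster disc 140 mm wide, 18 thick, left of the gearbox; origin under its centre.
- spatula: Bystander: spatula lying right of the ware board; origin under its middle.
- block: Bystander: wooden block 90 x 60 x 40 mm, right of the press; origin under its centre.

How it is judged:
By the outcome, as a careful person would: the job done as asked, in the order asked, and still so for the second after the job is handed in, with the robot touching nothing.
It also fails if it takes over 72 s, if anything falls off the work surface, if the arm or the gripper's body presses on something with over 40 N, if the wrist force passes 120 N, or if a joint passes its speed limit or range.

## Robot

A 6-joint arm with a two-finger parallel gripper is mounted at the origin on the work surface. World frame = base frame: x ahead of the robot, y to its left, z up, the work surface at z = 0. Lengths are in m, angles in degrees, forces in N, time in s.
With the tool pointing down it reaches from about 0.375 to 0.9 m from the base axis. Payload 3.1 kg.
Tool frame: the origin (TCP) lies at the very end of the fingers, on their centre line; the grasp point (between the pads) lies bot.grip_point_offset behind it (bot.grip_point_offset is the distance from the TCP to the grasp point, in m); z points along the fingers, y is the line along which they close (so a half turn about z gives the same grasp; the last joint's range is limited). The gripper opens to 87 mm and grips with 3 to 60 N. Pads are 19 mm wide; open, the fingers measure 117 mm over their backs; the gripper's body (75 mm by 190 mm) begins 51 mm behind the grasp point.
Start: joints at [55.663, 30.224, 82.088, -0, 67.689, -10.227], TCP at [0.255, 0.57, 0.184] pointing down, gripper open.
Joint ranges: [-176.69, 176.69], [-43.24, 126.21], [12.49, 139.97], [-82, 262], [0, 151.66], [-163.58, 163.58]. Speed limits (degrees/s): [159.86, 159.86, 180, 180, 180, 180].

## Interface

Orientations are given as a 3x3 rotation matrix whose columns are the frame's x, y, z axes.
In Python, from rig import bot, viewer, ticket gives the robot as it stands.
- The arm moves only by the tool servo_tool, never from a script. Its argument "targets" is a list of rows, each an object with "offset": the shift along the tool's x, y, z in m, a list of three; "dr": the turn, a rotation vector about the tool's x, y, z in degrees, a list of three. In form: [{"offset": [x, y, z], "dr": [ax, ay, az]}, ...]. A call has 1 to 20 rows; each row is the pose to reach, as a shift and turn from the pose commanded when the call began, along the tool's axes at that moment; what a row does not reach only later rows make up. A row lasts 1/12 s, in which the tool goes at most 41.7 mm and 7.16 degrees, less where a joint would pass 70% of its speed; a pose out of reach is approached as far as the arm can. A call with a gripper value outside its range is refused whole. "gripper" is the gripper command: -1 is fully open, 1 is shut, values between are in proportion, set as the call begins (left out, the last holds). The fingers move at their own pace and stop on an object; the grip force is fixed at half the most. Time passes only in rows, so rows that repeat a pose let the fingers close. It gives the time, the measured TCP pose, the force, the opening and the grip force at its end, in the units of the state.
- bot.read_state(): the state, without advancing time (a new reading comes with each control period).
- viewer.capture(name): name is "scene" or "top"; returns a dict with "color" (400x640x3 uint8, red, green, blue), "camera_matrix" (3x3 intrinsics, pixels), "k1" (the pictures are not rectified: a ray, as slopes to the right and down, at radius r is drawn at 1 + k1 r^2 times it, then the intrinsics apply), "R" (3x3) and "t" (3): a world point X has camera coordinates R X + t. Camera axes: x right, y down, z forward; pixel columns grow to the right and rows downward; lengths in m; the calibration is good to about 2 mm. A picture is of the moment at which its call begins. There is no depth.
- ticket.hand_in(): hands the job in; it is judged then, once.
The state is a dict: "time_s": time; "joint_positions": joint angles; "qvel": joint speeds; "tau": joint torques, N m; "position": TCP position; "tcp_rot": TCP orientation; "force": force on the tool from outside, world axes, zero at the start; "moment": the same for the moment, N m; "opening": opening from 0.0 (shut) to 1.0 (fully open); "grasp_force": force on a finger pad.
Only numpy, scipy, OpenCV 4.12 (cv2) and the standard library are available. Lean on these libraries where they do the work, as an engineer would, in place of code of your own. Each camera call takes 0.05 s, during which the arm holds its last target. There are 200 camera calls.

## Working session

There is one attempt and no reset: what is moved stays moved. The work goes in short steps, Python scripts to look and compute and a tool call to move; the robot and the scene stay as the last step left them, time stands still between calls to the robot, and variables do not carry over. Pictures are saved under pics/ and viewed, at most 10 in all, crops included, and the job is handed in when it is done.

Besides the shell and the picture viewer there is one more tool, called after ">>>" as name([rows], argument=value, ...), one row to a line, values as JSON. servo_tool: Moves the arm, as the interface text tells. Its arguments: {"type":"object","properties":{"targets":{"type":"array"},"gripper":{"type":"number"}},"required":["targets"]}

```bash
ls; mkdir -p pics; python3 - <<'E'
from rig import bot,viewer
import cv2,numpy as np
s=bot.read_state();print(s, bot.grip_point_offset)
for n in("scene","top"):
    c=viewer.capture(n);cv2.imwrite(f"pics/{n}0.png",c["color"][:,:,::-1]);np.savez(f"{n}0.npz",**c)
    print(n,c["camera_matrix"],c["k1"],c["R"],c["t"])
E
```

```text
pics
{'time_s': 0.0, 'joint_positions': array([ 5.56630132e+01,  3.02795664e+01,  8.21560816e+01, -1.02510419e-03,
        6.76862449e+01, -1.02259848e+01]), 'qvel': array([-0.08715999,  0.02610358, -0.00822871,  0.00282551, -0.03231169,
        0.02657356]), 'tau': array([ 2.36320186e-03, -4.40040207e+01, -1.76596266e+01,  6.33549364e-02,
        5.81681519e-02, -1.61341050e-04]), 'position': array([0.25482401, 0.56981826, 0.18256695]), 'tcp_rot': array([[-9.12758320e-01,  4.08498277e-01, -1.18633056e-03],
       [ 4.08499839e-01,  9.12756683e-01, -1.76603018e-03],
       [ 3.61410862e-04, -2.09657459e-03, -9.99997737e-01]]), 'force': array([ 0.65305434,  1.12945212, -0.02579108]), 'moment': array([ 0.01417194, -0.01992837,  0.01096948]), 'grasp_force': 0.0, 'opening': 1.0013781924108154} 0.0187
scene [[405.07168718   0.         319.39104631]
 [  0.         405.07168718 198.52230312]
 [  0.           0.           1.        ]] 0.033664926300408626 [[ 0.33009971  0.9438788  -0.01126946]
 [ 0.6355095  -0.23105068 -0.73671111]
 [-0.69796981  0.23602628 -0.6761137 ]] [-0.15264826 -0.25671611  1.5388016 ]
top [[411.24382361   0.         321.83146066]
 [  0.         411.24382361 195.86927021]
 [  0.           0.           1.        ]] -0.08703931280653023 [[ 0.02036963 -0.9997884  -0.00286927]
 [-0.9861912  -0.01962067 -0.16444436]
 [ 0.16435327  0.00617932 -0.98638219]] [-0.03775094  0.56636267  1.20922686]
```

View pics/scene0.png

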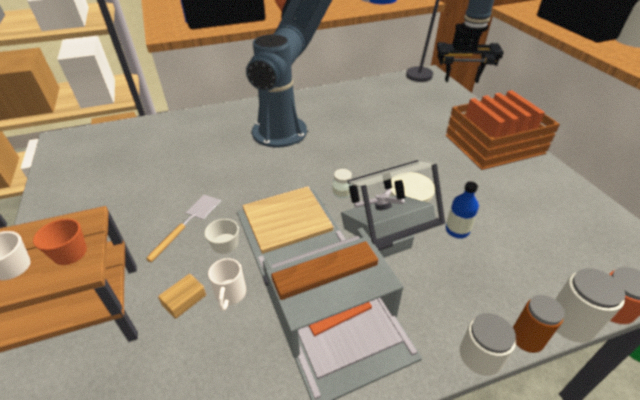

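View pics/top0.png

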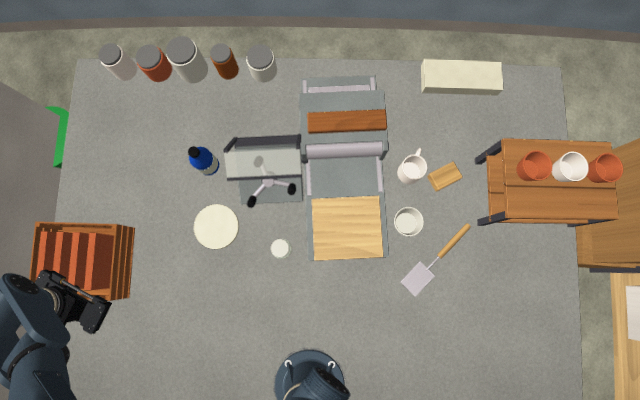

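The top view shows the ware board at about (312–382, 197–260), the wheel hub near (268,183), and handles near (252,201), (291,188) and (257,160) under the guard. I'll measure these next.

```bash
cat > h.py <<'E'
import numpy as np, cv2
from rig import bot, viewer
def cap(n):
    c=viewer.capture(n); return c
def ray(c,u,v):
    K=c["camera_matrix"]; d=np.array([(u-K[0,2])/K[0,0],(v-K[1,2])/K[1,1]]); s=d.copy()
    for _ in range(20): s=d/(1+float(c["k1"])*(s@s))
    R=c["R"]; return -R.T@c["t"], R.T@np.array([s[0],s[1],1])
def onz(c,u,v,z):
    o,d=ray(c,u,v); return o+d*(z-o[2])/d[2]
def onplane(c,u,v,p,n):
    o,d=ray(c,u,v); return o+d*((p-o)@n)/(d@n)
def proj(c,X):
    x=c["R"]@np.asarray(X)+c["t"]; s=x[:2]/x[2]; s=s*(1+float(c["k1"])*(s@s))
    K=c["camera_matrix"]; return np.array([K[0,0]*s[0]+K[0,2],K[1,1]*s[1]+K[1,2]])
E
python3 - <<'E'
from h import *
out={}
for n in("top","scene"):
    c=dict(np.load(f"{n}0.npz"))
    hsv=cv2.cvtColor(c["color"],cv2.COLOR_RGB2HSV)
    m=cv2.inRange(hsv,(10,60,140),(30,255,255))
    b=(300,190,395,268) if n=="top" else (235,180,340,255)
    mm=np.zeros_like(m);mm[b[1]:b[3],b[0]:b[2]]=m[b[1]:b[3],b[0]:b[2]]
    cs,_=cv2.findContours(mm,cv2.RETR_EXTERNAL,cv2.CHAIN_APPROX_NONE)
    k=max(cs,key=cv2.contourArea)[:,0]
    P=np.array([onz(c,u,v,.03)[:2] for u,v in k])
    r=cv2.minAreaRect((P*1000).astype(np.float32)); print(n,r, cv2.boxPoints(r).round(0).tolist())
    bb=(205,125,310,215) if n=="top" else (335,150,455,250)
    cr=c["color"][bb[1]:bb[3],bb[0]:bb[2],::-1]
    out[n]=cv2.resize(cr,(400*1,int(400*cr.shape[0]/cr.shape[1])),interpolation=cv2.INTER_CUBIC)
h=max(o.shape[0] for o in out.values())
cv2.imwrite("pics/wheel0.png",np.hstack([cv2.copyMakeBorder(o,0,h-o.shape[0],0,0,cv2.BORDER_CONSTANT) for o in out.values()]))
E
```

```text
top ((473.6977844238281, -104.49337768554688), (191.12359619140625, 210.4735565185547), 3.897470235824585) [[371.0, -6.0], [386.0, -216.0], [576.0, -203.0], [562.0, 7.0]]
scene ((481.1403503417969, -105.34265899658203), (205.3380126953125, 213.4646453857422), 3.887078285217285) [[371.0, -6.0], [386.0, -219.0], [591.0, -205.0], [576.0, 8.0]]
```

View pics/wheel0.png

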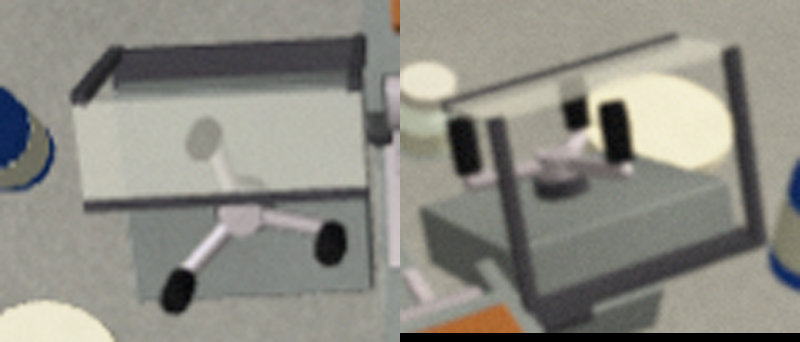

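```bash
cat >> h.py <<'E'
from scipy.optimize import least_squares
yaw=np.radians(3.9); PO=np.array([.4737,-.1045,0.])
RP=np.array([[np.cos(yaw),-np.sin(yaw),0],[np.sin(yaw),np.cos(yaw),0],[0,0,1]])
c3,s3=np.cos(np.pi/6),.5
RH=RP@np.array([[c3,0,-s3],[0,1,0],[s3,0,c3]])
def hp(hub,a,r=.07): return hub+RH@np.array([r*np.cos(a),r*np.sin(a),0])
E
python3 - <<'E'
from h import *
T=dict(np.load("top0.npz"));S=dict(np.load("scene0.npz"))
t=[(251.7,201.1),(291.8,188.8),(258.8,161.2)]
s=[(402.5,181.5),(354.5,194.1),(464.5,189.6)]
def tri(a,b):
    o1,d1=ray(T,*a);o2,d2=ray(S,*b);k=np.linalg.lstsq(np.c_[d1,-d2],o2-o1,rcond=None)[0]
    p,q=o1+k[0]*d1,o2+k[1]*d2;return (p+q)/2,np.linalg.norm(p-q)
for a,b in zip(t,s): print(tri(a,b))
# angle: clockwise from above = decreasing azimuth. handle k az = th+ k*120
def f(p):
    r=[]
    for k,off in enumerate((0,2*np.pi/3,-2*np.pi/3)):
        X=hp(p[:3],p[3]+off); r+=list(proj(T,X)-t[k])+list((proj(S,X)-s[k]))
    return np.array(r)
z=least_squares(f,[.6,.13,.2,np.radians(150)]);print(z.x,np.degrees(z.x[3]),z.fun.round(1))
print("press-frame hub",RP.T@(z.x[:3]-PO))
# jar, bat
for n,p,h in(("jar",(280,248),.075),("bat",(216,227),.018),("bottle",(195,153),.17),("tub",(408,222),.055)):print(n,onz(T,*p,h))
# guard edge from top and scene
for cc,p in((T,(85/3.81+205,207/3.81+125)),(T,(367/3.81+205,192/3.81+125))):print(p, ray(cc,*p))
g=z.x[:3]
for u,v in((85,207),(367,192)):
    o,d=ray(T,u/3.81+205,v/3.81+125)
    for zz in (.2,.22,.24,.26):
        X=o+d*(zz-o[2])/d[2]; print(zz,X.round(3),(RH.T@(X-g)).round(3))
a=tri((85/3.81+205,207/3.81+125),(335+275/3.333,150+38/3.333)); b=tri((367/3.81+205,192/3.81+125),(335+52/3.333,150+103/3.333))
for x in(a,b):print(x,RH.T@(x[0]-g))
E
```

```text
(array([0.54424627, 0.1941559 , 0.12034773]), np.float64(0.04193436225603139))
(array([0.5704728 , 0.0598114 , 0.14038084]), np.float64(0.002604781409505895))
(array([0.67911185, 0.21338653, 0.19246375]), np.float64(0.15212027188119548))
[0.60059215 0.16220959 0.15078617 2.5474568 ] 145.95852291585288 [ -7.9  -4.5  -5.8   1.1 -11.7 -11.5  16.    2.4 -16.7  -5.4 -45.8   0.3]
press-frame hub [0.14473863 0.25746135 0.15078617]
jar [0.40502757 0.09289328 0.075     ]
bat [0.46719353 0.30072169 0.018     ]
bottle [0.66227177 0.33412251 0.17      ]
tub [ 0.49100733 -0.2876009   0.055     ]
(227.30971128608923, 179.3307086614173) (array([ 0.36057046, -0.03410274,  1.28578667]), array([ 0.19950022,  0.23787187, -0.97907445]))
(301.3254593175853, 175.39370078740157) (array([ 0.36057046, -0.03410274,  1.28578667]), array([ 0.21246022,  0.05703103, -0.97804793]))
0.2 [0.582 0.23  0.2  ] [0.012 0.069 0.05 ]
0.22 [0.578 0.225 0.22 ] [0.019 0.064 0.069]
0.24 [0.574 0.22  0.24 ] [0.025 0.059 0.089]
0.26 [0.57  0.215 0.26 ] [0.031 0.055 0.108]
0.2 [0.596 0.029 0.2  ] [ 0.013 -0.132  0.049]
0.22 [0.592 0.028 0.22 ] [ 0.019 -0.133  0.069]
0.24 [0.588 0.027 0.24 ] [ 0.026 -0.134  0.088]
0.26 [0.583 0.026 0.26 ] [ 0.032 -0.135  0.108]
(array([0.58016456, 0.22812393, 0.20999845]), np.float64(0.0018004332816875547)) [0.01583884 0.0671511  0.05922789]
(array([0.59513632, 0.0323757 , 0.21242883]), np.float64(0.008203946443237626)) [ 0.01845978 -0.12916214  0.06052105]
```

```bash
python3 - <<'E'
from h import *
T=dict(np.load("top0.npz"));S=dict(np.load("scene0.npz"))
t=[(251.7,201.1),(291.8,188.8),(258.8,161.2)]
for s in ([(402.5,181.5),(354.5,194.1),(464.5,189.6)],[(464.5,189.6),(354.5,194.1),(402.5,181.5)],[(354.5,194.1),(402.5,181.5),(464.5,189.6)],[(354.5,194.1),(464.5,189.6),(402.5,181.5)],[(402.5,181.5),(464.5,189.6),(354.5,194.1)]):
  def f(p):
    r=[]
    for k,off in enumerate((0,2*np.pi/3,-2*np.pi/3)):
        X=hp(p[:3],p[3]+off); r+=list(proj(T,X)-t[k])+list((proj(S,X)-s[k]))
    return np.array(r)
  z=least_squares(f,[.6,.13,.2,np.radians(150)]);print(z.cost,z.x,np.degrees(z.x[3]),z.fun.round(1), RP.T@(z.x[:3]-PO))
C=-S["R"].T@S["t"];print(C)
E
```

```text
1525.2981551747637 [0.60059215 0.16220959 0.15078617 2.5474568 ] 145.95852291585288 [ -7.9  -4.5  -5.8   1.1 -11.7 -11.5  16.    2.4 -16.7  -5.4 -45.8   0.3] [0.14473863 0.25746135 0.15078617]
2073.3787060608056 [0.598566   0.16187301 0.14973947 1.85371324] 106.20994529835602 [-19.  -15.8 -52.   -8.  -17.1   4.   14.5  -2.4   0.3  -7.2   0.2  13.7] [0.14269428 0.25726337 0.14973947]
2483.0341756920207 [0.59919393 0.16417146 0.14781267 3.08909506] 176.9921093295964 [  4.2  -0.6  29.2  -8.3 -16.  -23.1 -22.3  16.9 -26.1   4.4 -41.7  -3.7] [0.14347709 0.25951379 0.14781267]
4114.038196994642 [0.59811776 0.16631489 0.14036341 4.105699  ] 235.23922471456174 [ 24.  -10.5  14.9   0.9 -37.7 -34.2 -56.5   6.8 -25.2  28.1   7.6   2.1] [0.1425492  0.26172545 0.14036341]
5080.554478785965 [ 0.59538754  0.16540874  0.13679489 -0.14467814] -8.28944675173467 [  4.4 -45.1   2.8  15.8 -58.4   0.4 -54.1  -5.5  16.5  31.7  14.3   0.9] [0.13976367 0.26100709 0.13679489]
[ 1.28757174 -0.27843059  0.84955898]
```

```bash
python3 - <<'E'
from h import *
T=dict(np.load("top0.npz"));S=dict(np.load("scene0.npz"))
t=[(251.7,201.1),(291.8,188.8),(258.8,161.2)]
L,M,Q=(354.5,194.1),(387.5,181.5),(399.5,189.6)
def tri(a,b):
    o1,d1=ray(T,*a);o2,d2=ray(S,*b);k=np.linalg.lstsq(np.c_[d1,-d2],o2-o1,rcond=None)[0]
    p,q=o1+k[0]*d1,o2+k[1]*d2;return (p+q)/2,np.linalg.norm(p-q)
for s in ([M,L,Q],[Q,L,M]):
  def f(p):
    r=[]
    for k,off in enumerate((0,2*np.pi/3,-2*np.pi/3)):
        X=hp(p[:3],p[3]+off); r+=list(proj(T,X)-t[k])+list((proj(S,X)-s[k]))
    return np.array(r)
  z=least_squares(f,[.6,.13,.2,np.radians(150)]);print(z.cost,z.x,np.degrees(z.x[3]),z.fun.round(1), RP.T@(z.x[:3]-PO))
  if s[0]==M:g=z.x[:3]; print([RH.T@(tri(a,b)[0]-g) for a,b in zip(t,s)])
a=tri((85/3.81+205,207/3.81+125),(335+275/3.333,150+38/3.333)); b=tri((367/3.81+205,192/3.81+125),(335+52/3.333,150+103/3.333))
for x in(a,b):print(x,RH.T@(x[0]-g))
E
```

```text
0.854173422972335 [0.58136808 0.12823612 0.14931073 2.3573719 ] 135.06746059978457 [-0.3 -0.1 -0.4 -0.6 -0.4 -0.1 -0.6  0.1 -0.5 -0.2 -0.2  0.6] [0.12324837 0.22487409 0.14931073]
[array([-0.05030785,  0.04973077, -0.00197082]), array([-1.79091099e-02, -6.75252227e-02,  2.84746227e-05]), array([0.06793583, 0.01763736, 0.00165065])]
185.16747567324143 [0.58064051 0.12806498 0.14963904 2.1913369 ] 125.5543560598888 [-3.2 -2.6 -8.6 -9.2 -1.5  3.8 -1.1 -1.2  3.6 -0.9  8.1  9.8] [0.12251084 0.22475283 0.14963904]
(array([0.58016456, 0.22812393, 0.20999845]), np.float64(0.0018004332816875547)) [0.03518768 0.09973836 0.04976053]
(array([0.59513632, 0.0323757 , 0.21242883]), np.float64(0.008203946443237626)) [ 0.03780861 -0.09657488  0.05105369]
```

```bash
cat >> h.py <<'E'
HUB=np.array([.5814,.1282,.1493])
from scipy.spatial.transform import Rotation as Ro
RT=RH@np.diag([-1,1,-1])   # tool aligned with hub
GO=bot.grip_point_offset
def rel(p,R=RT):
    s=bot.read_state(); A=np.array(s["tcp_rot"])
    print("off",(A.T@(np.array(p)-s["position"])).round(4).tolist(),"dr",np.degrees(Ro.from_matrix(A.T@R).as_rotvec()).round(1).tolist())
def tcp_h(x,y,z): # TCP world for grasp point at hub coords
    return HUB+RH@np.array([x,y,z])-RH@np.array([0,0,GO])
E
python3 - <<'E'
from h import *
rel([.40,.35,.30]); rel(tcp_h(-.018,-.068,.09)); rel(tcp_h(-.018,-.068,.12))
print(tcp_h(-.018,-.068,.09))
E
```

```text
off [-0.2222, -0.1416, -0.1171] dr [-7.4, -29.4, -27.3]
off [-0.4652, -0.3539, -0.0188] dr [-7.4, -29.4, -27.3]
off [-0.4519, -0.361, -0.0448] dr [-7.4, -29.4, -27.3]
[0.53490524 0.05687247 0.20204761]
```

>>> servo_tool([
  {"offset":[-0.04,-0.02,-0.03],"dr":[0,0,0]},
  {"offset":[-0.075,-0.045,-0.055],"dr":[0,-2,-3]},
  {"offset":[-0.11,-0.07,-0.075],"dr":[-1,-5,-6]},
  {"offset":[-0.15,-0.095,-0.095],"dr":[-2,-9,-10]},
  {"offset":[-0.185,-0.12,-0.11],"dr":[-4,-14,-14]},
  {"offset":[-0.222,-0.142,-0.117],"dr":[-5,-19,-18]},
  {"offset":[-0.255,-0.17,-0.11],"dr":[-6,-23,-22]},
  {"offset":[-0.285,-0.2,-0.1],"dr":[-7,-27,-25]},
  {"offset":[-0.315,-0.23,-0.09],"dr":[-7.4,-29.4,-27.3]},
  {"offset":[-0.345,-0.255,-0.08],"dr":[-7.4,-29.4,-27.3]},
  {"offset":[-0.375,-0.285,-0.07],"dr":[-7.4,-29.4,-27.3]},
  {"offset":[-0.405,-0.315,-0.06],"dr":[-7.4,-29.4,-27.3]},
  {"offset":[-0.43,-0.34,-0.05],"dr":[-7.4,-29.4,-27.3]},
  {"offset":[-0.452,-0.361,-0.045],"dr":[-7.4,-29.4,-27.3]},
  {"offset":[-0.452,-0.361,-0.045],"dr":[-7.4,-29.4,-27.3]},
  {"offset":[-0.452,-0.361,-0.045],"dr":[-7.4,-29.4,-27.3]},
], gripper=-0.3)

```text
time_s: 1.43
position: [0.5218, 0.0527, 0.2281]
tcp_rot: [[-0.864, -0.063, 0.5], [-0.055, 0.998, 0.032], [-0.501, 0.001, -0.866]]
force: [-0.3, 0.2, 0.5]
opening: 0.652
grasp_force: 0.0
```

```bash
python3 - <<'E'
from h import *
s=bot.read_state();print(s["time_s"],s["joint_positions"].round(1),s["opening"],s["position"],(RH.T@(s["position"]+RT[:,2]*-GO-HUB)).round(4))
rel(tcp_h(-.018,-.068,.12));rel(tcp_h(-.018,-.068,.004))
c=cap("top");I=c["color"].copy();np.savez("t1.npz",**c)
cv2.imwrite("pics/t1.png",cv2.resize(I[110:270,190:400,::-1],None,fx=3,fy=3,interpolation=cv2.INTER_CUBIC))
E
```

```text
1.4333 [ -11.6    9.   118.4   18.6   24.5 -120.2] 0.6521317825408596 [0.52175068 0.05269974 0.22805054] [-0.0166 -0.0713  0.1192]
off [0.0014, 0.0033, -0.0008] dr [-0.1, 0.1, -0.3]
off [0.0015, 0.0035, 0.1152] dr [-0.1, 0.1, -0.3]
```

View pics/t1.png

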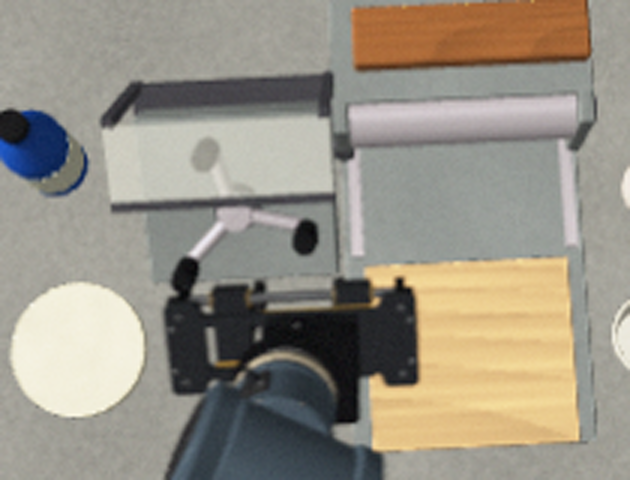

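The view shows the gripper (crop centre about (295,300)) lined up in front of handle B at crop (305,237). The other handles haven't moved. Next I descend and grip.

>>> servo_tool([
  {"offset":[0.001,0.003,0.03],"dr":[0,0,-0.3]},
  {"offset":[0.001,0.003,0.06],"dr":[0,0,-0.3]},
  {"offset":[0.001,0.003,0.085],"dr":[0,0,-0.3]},
  {"offset":[0.001,0.003,0.105],"dr":[0,0,-0.3]},
  {"offset":[0.001,0.003,0.115],"dr":[0,0,-0.3]},
  {"offset":[0.001,0.003,0.115],"dr":[0,0,-0.3]},
])

```text
time_s: 1.98
position: [0.5762, 0.064, 0.126]
tcp_rot: [[-0.866, -0.072, 0.495], [-0.062, 0.997, 0.036], [-0.497, 0.0, -0.868]]
force: [0.4, -0.6, -0.2]
opening: 0.653
grasp_force: 0.0
```

>>> servo_tool([
  {"offset":[0,0,0],"dr":[0,0,0]},
  {"offset":[0,0,0],"dr":[0,0,0]},
  {"offset":[0,0,0],"dr":[0,0,0]},
  {"offset":[0,0,0],"dr":[0,0,0]},
  {"offset":[0,0,0],"dr":[0,0,0]},
], gripper=1)

```text
time_s: 2.4
position: [0.5768, 0.0633, 0.1295]
tcp_rot: [[-0.863, -0.072, 0.5], [-0.063, 0.997, 0.035], [-0.502, -0.002, -0.865]]
force: [-1.0, -0.4, -0.5]
opening: 0.356
grasp_force: 0.0
```

```bash
cat >> h.py <<'E'
def gh():
    s=bot.read_state(); A=s["tcp_rot"]; h=RH.T@(s["position"]-A[:,2]*GO-HUB)
    print("t",s["time_s"],"hub",h.round(4),"az",np.degrees(np.arctan2(h[1],h[0])).round(1)%360,"r",np.hypot(*h[:2]).round(4),"open",round(s["opening"],3),"gf",round(float(s["grasp_force"]),1),"F",(A.T@s["force"]).round(1),"j",s["joint_positions"].round(0)); return s,h
E
python3 - <<'E'
from h import *
gh()
# stroke table, tool offsets from az a0
def st(a0,a1,n):
    for a in np.linspace(a0,a1,n+1)[1:]:
        r=np.radians;print('{"offset": [%.3f, %.3f, 0], "dr": [0, 0, 0]}'%(-.07*(np.cos(r(a))-np.cos(r(a0))),.07*(np.sin(r(a))-np.sin(r(a0)))),end=', ')
st(255,181,12);print();st(181,105,12);print(); st(225,105,18)
E
```

```text
t 2.4 hub [-0.0177 -0.0644  0.006 ] az 254.6 r 0.0668 open 0.356 gf 0.0 F [ 1.1 -0.3 -0. ] j [  -9.   25.  118.   39.   10. -140.]
{"offset": [0.007, 0.002, 0], "dr": [0, 0, 0]}, {"offset": [0.014, 0.005, 0], "dr": [0, 0, 0]}, {"offset": [0.021, 0.009, 0], "dr": [0, 0, 0]}, {"offset": [0.027, 0.014, 0], "dr": [0, 0, 0]}, {"offset": [0.032, 0.019, 0], "dr": [0, 0, 0]}, {"offset": [0.037, 0.025, 0], "dr": [0, 0, 0]}, {"offset": [0.041, 0.031, 0], "dr": [0, 0, 0]}, {"offset": [0.045, 0.037, 0], "dr": [0, 0, 0]}, {"offset": [0.048, 0.044, 0], "dr": [0, 0, 0]}, {"offset": [0.050, 0.051, 0], "dr": [0, 0, 0]}, {"offset": [0.051, 0.059, 0], "dr": [0, 0, 0]}, {"offset": [0.052, 0.066, 0], "dr": [0, 0, 0]}, 
{"offset": [-0.000, 0.008, 0], "dr": [0, 0, 0]}, {"offset": [-0.001, 0.015, 0], "dr": [0, 0, 0]}, {"offset": [-0.003, 0.023, 0], "dr": [0, 0, 0]}, {"offset": [-0.006, 0.030, 0], "dr": [0, 0, 0]}, {"offset": [-0.010, 0.037, 0], "dr": [0, 0, 0]}, {"offset": [-0.014, 0.043, 0], "dr": [0, 0, 0]}, {"offset": [-0.019, 0.049, 0], "dr": [0, 0, 0]}, {"offset": [-0.025, 0.055, 0], "dr": [0, 0, 0]}, 
[... 365 characters left out ...]
, 0], "dr": [0, 0, 0]}, {"offset": [0.019, 0.035, 0], "dr": [0, 0, 0]}, {"offset": [0.020, 0.043, 0], "dr": [0, 0, 0]}, {"offset": [0.020, 0.052, 0], "dr": [0, 0, 0]}, {"offset": [0.020, 0.060, 0], "dr": [0, 0, 0]}, {"offset": [0.018, 0.068, 0], "dr": [0, 0, 0]}, {"offset": [0.016, 0.075, 0], "dr": [0, 0, 0]}, {"offset": [0.012, 0.083, 0], "dr": [0, 0, 0]}, {"offset": [0.008, 0.090, 0], "dr": [0, 0, 0]}, {"offset": [0.003, 0.096, 0], "dr": [0, 0, 0]}, {"offset": [-0.003, 0.102, 0], "dr": [0, 0, 0]}, {"offset": [-0.009, 0.107, 0], "dr": [0, 0, 0]}, {"offset": [-0.016, 0.111, 0], "dr": [0, 0, 0]}, {"offset": [-0.024, 0.115, 0], "dr": [0, 0, 0]}, {"offset": [-0.031, 0.117, 0], "dr": [0, 0, 0]},
```

>>> servo_tool([
  {"offset":[0,0,0],"dr":[0,0,0]},
  {"offset":[0,0,0],"dr":[0,0,0]},
  {"offset":[0,0,0],"dr":[0,0,0]},
  {"offset":[0,0,0],"dr":[0,0,0]},
])

```text
time_s: 2.73
position: [0.5774, 0.0621, 0.1304]
tcp_rot: [[-0.862, -0.07, 0.503], [-0.062, 0.998, 0.032], [-0.504, -0.003, -0.864]]
force: [-5.9, -0.9, 10.9]
opening: 0.062
grasp_force: 6.3
```

```bash
python3 - <<'E'
from h import *
gh()
E
```

```text
t 2.7333 hub [-0.0169 -0.0656  0.0065] az 255.6 r 0.0678 open 0.062 gf 6.3 F [ -0.3  -0.5 -12.4] j [  -9.   25.  118.   39.   10. -140.]
```

```bash
python3 - <<'E'
from h import *
a=[]
for n,b in(("top",(210,130,330,240)),("scene",(330,130,450,240))):
    c=cap(n);np.savez(f"{n}2.npz",**c);a.append(cv2.resize(c["color"][b[1]:b[3],b[0]:b[2],::-1],(400,367),interpolation=cv2.INTER_CUBIC))
cv2.imwrite("pics/g2.png",np.hstack(a))
s=bot.read_state()
for n in("top","scene"):
    c=dict(np.load(f"{n}2.npz")); print(n,proj(c,s["position"]),proj(c,s["position"]-s["tcp_rot"][:,2]*.07))
E
```

```text
top [290.73592794 186.92400176] [289.43779577 195.56816106]
scene [355.82135011 198.38888484] [350.79627603 172.66870746]
```

View pics/g2.png

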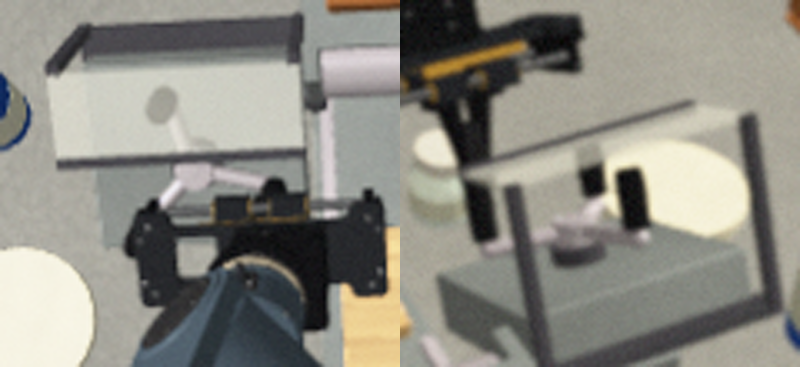

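```bash
python3 - <<'E'
from h import *
c=dict(np.load("top2.npz"));d=dict(np.load("scene2.npz"))
for z in(-.024,0,.023):
    X=HUB+RH@np.array([-.018,-.068,z]);print(z,proj(c,X),proj(d,X))
s=bot.read_state()
print("tcp",s["position"])
b=(335,150,372,215)
I=d["color"];hsv=cv2.cvtColor(I,cv2.COLOR_RGB2HSV)[:,:,2]
for y in range(160,206,3):print(y,hsv[y,340:368:2])
E
```

```text
-0.024 [291.94805765 185.87502012] [355.51541764 202.89313875]
0 [291.55200502 188.6476538 ] [353.82023771 194.2263294 ]
0.023 [291.1580817  191.40714085] [352.17899595 185.82978649]
tcp [0.57726373 0.0626104  0.13034169]
160 [ 60  30  29  35  78  36  16  19  54 152 171 170 168 169]
163 [ 71  20  17  24  98  82  20  18  63 154 170 167 172 170]
166 [163  79  18  20  55  61  25  20  58 154 171 172 168 167]
169 [223 196  50  16  18  38  30  26  60 163 171 168 168 168]
172 [236 235 163  21  23  36  30  33  57 155 173 170 170 171]
175 [235 237 226  91  16  28  30  33  61 151 155 138 115 103]
178 [232 233 232 176  33  33  51  63  82 112 140 158 165 175]
181 [145 155 149 144  89 120 155 167 170 180 198 203 203 208]
184 [184 184 187 205 115  63  81 109 136 173 198 186 170 186]
187 [188 193 199 211 166  33  22  28  61 150 137  62  68 113]
190 [174 177 171 177 149  51  22  26  34 125 149  73  67  89]
193 [142 140 145 152 154  76  13  20  27 102 162  95  63  75]
196 [144 141 147 153 165 109  17  19  22  80 166 125  58  65]
199 [162 164 164 164 165 143  31  23  18  53 154 152  60  64]
202 [168 168 167 168 166 166 102  65 102 144 185 184  92  62]
205 [170 167 163 166 164 168 168 136 145 154 144 127  88  59]
```

```bash
python3 - <<'E'
from h import *
d=dict(np.load("scene2.npz"));I=d["color"][150:210,330:410,::-1].copy()
I=cv2.resize(I,(800,600),interpolation=cv2.INTER_CUBIC)
s=bot.read_state()
for k in(0,.0187,.07):
    u=proj(d,s["position"]-s["tcp_rot"][:,2]*k);cv2.circle(I,(int((u[0]-329.5)*10),int((u[1]-149.5)*10)),6,(0,0,255),2)
cv2.imwrite("pics/g3.png",I)
E
```

```text
(no output)
```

View pics/g3.png

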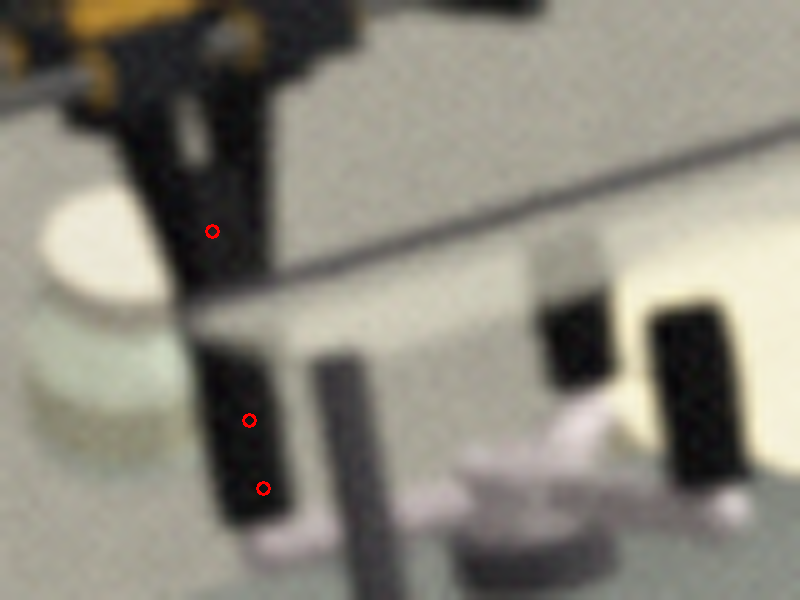

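```bash
python3 - <<'E'
from h import *
c=dict(np.load("t1.npz"))
p=np.array([.5218,.0527,.2281]);zt=np.array([.5,.032,-.866])
for k in(0,.0187,.07,.12):
    u=proj(c,p-zt*k);print(k,u,(u-[190,110])*3)
p=np.array([.5774,.0621,.1304]);yt=np.array([-.07,.998,0])
s=bot.read_state();print(s["tcp_rot"].round(3),s["joint_positions"])
E
```

```text
0 [290.93020477 200.94783284] [302.79061431 272.84349851]
0.0187 [290.55814244 203.59698883] [301.67442733 280.79096649]
0.07 [289.47235278 211.33711556] [298.41705835 304.01134667]
0.12 [288.31191854 219.62440844] [294.93575562 328.87322532]
[[-0.862 -0.071  0.502]
 [-0.063  0.997  0.033]
 [-0.503 -0.003 -0.864]] [  -8.60107307   24.6494596   118.02100761   39.11471905    9.86679709
 -139.75536879]
```

```bash
python3 - <<'E'
from h import *
for n,x0,y0 in(("scene",342,166),("top",280,178)):
    a=dict(np.load(n+"0.npz"))["color"].mean(2).astype(int);b=dict(np.load(n+"2.npz"))["color"].mean(2).astype(int)
    for y in range(y0,y0+40 if n=="scene" else y0+22,2):print(n,y,a[y,x0:x0+24:2],b[y,x0:x0+24:2])
gh()
E
```

```text
scene 166 [158 153 155 159 161 160 159 156 158 156 156 156] [ 76  15  19  53  58  22  18  55 148 163 164 162]
scene 168 [184 180 170 162 158 157 162 157 160 157 156 155] [131  21  16  21  30  28  21  56 157 165 162 162]
scene 170 [222 220 216 199 168 158 159 158 157 158 157 157] [212  78  17  17  29  33  28  60 153 162 163 162]
scene 172 [224 223 222 222 207 161 152 158 155 153 161 154] [226 152  20  21  34  27  31  55 147 165 162 161]
scene 174 [222 222 223 224 220 166 153 156 156 157 152 137] [228 202  60  14  30  34  31  57 145 163 157 147]
scene 176 [222 223 221 225 211 163 151 143 137 116  95  94] [225 224 118  15  24  26  30  49 127 117 103 101]
scene 178 [217 219 213 199 174 127 101  95 108 126 143 154] [222 222 164  30  31  48  62  79 108 134 151 160]
scene 180 [154 158 143 103 102 111 126 148 160 165 174 180] [165 160 138  64  83 115 136 154 162 170 183 189]
scene 182 [138 135 138  92 122 150 165 173 185 186 189 189] [141 147 145  94 126 155 161 157 176 194 196 198]
scene 184 [168 176 188 163 133 121 122 149 175 184 172 161] [175 178 195 110  60  78 101 129 164 189 179 162]

[... 1652 characters left out ...]
 133 133 130  44  25  18  14 108 132 132  84] [88 93 78 95 45 29 34 33 42 39 35 83]
top 190 [131 134 133 133  37  27  23  16 107 131 133  79] [39 36 67 48 45 61 41 43 39 39 39 85]
top 192 [134 131 133 132  40  21  24  31 127 131 133  74] [40 39 84 96 93 93 38 39 38 43 43 78]
top 194 [130 134 130 132 119  47  51 108 133 133 133  84] [37 41 51 41 34 58 41 41 44 56 51 66]
top 196 [132 135 134 131 133 132 133 131 131 133 132  90] [46 54 43 41 52 54 60 51 52 53 40 47]
top 198 [132 133 133 133 133 134 134 132 132 131 130  86] [32 24 24 23 17 23 22 17 17 22 13 25]
t 2.8333 hub [-0.017  -0.0651  0.0066] az 255.4 r 0.0673 open 0.021 gf 6.2 F [  0.4  -1.9 -12.1] j [  -9.   25.  118.   39.   10. -140.]
```

```bash
python3 - <<'E'
from h import *
d=dict(np.load("scene0.npz"))
p=np.array([.25482401, .56981826, .18256695]);y=np.array([.4085,.91276,-.0021])
for k in(0,.02,.05,.1,.15):
    print(k,proj(d,p+[0,0,k]),proj(d,p+y*.05+[0,0,k]),proj(d,p-y*.05+[0,0,k]))
I=d["color"][20:110,420:530,::-1];cv2.imwrite("pics/f0.png",cv2.resize(I,(770,630)[:2] if 0 else (730,597),interpolation=cv2.INTER_CUBIC))
E
```

```text
0 [458.2032762   91.29650416] [473.52180112  91.68413672] [442.99855626  90.90169399]
0.02 [459.56179345  85.77260433] [475.04394866  86.14463816] [444.19614663  85.39261593]
0.05 [461.65623153  77.26761508] [477.39092576  77.61470563] [446.04228704  76.91132063]
0.1 [465.30712089  62.47451958] [481.48280878  62.77552235] [449.25979032  62.16198323]
0.15 [469.1743378   46.84883509] [485.81824434  47.09737912] [452.66714631  46.58607427]
```

View pics/f0.png

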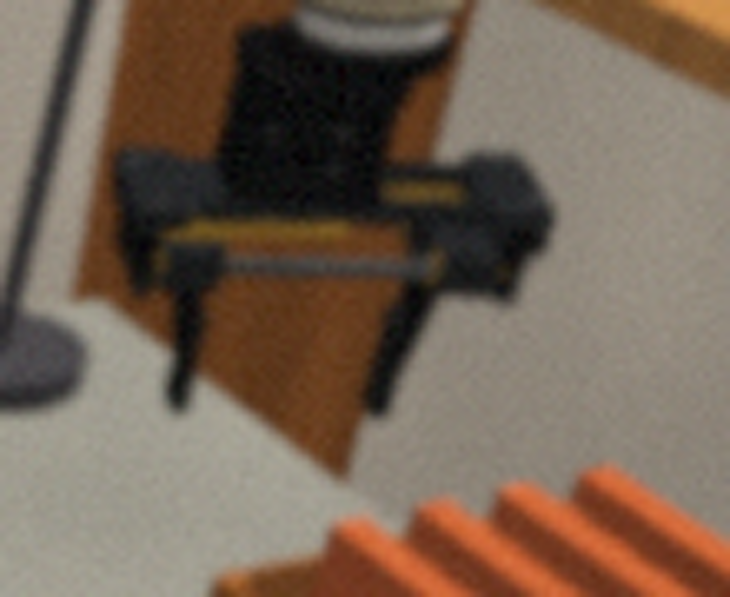

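The fingers really end about 35 mm short of the reported TCP: their tips show at y≈81.5 px, while the TCP projects to 91. The fingers therefore closed on top of the handle. I'll correct the offset and retry.

```bash
cat >> h.py <<'E'
GO=.0187+.035
def Rt(phi): return RH@Ro.from_euler('y',-0,degrees=True).as_matrix()@np.diag([-1,1,-1])@Ro.from_euler('y',phi,degrees=True).as_matrix()
def tcpp(x,y,z,phi): R=Rt(phi); return HUB+RH@np.array([x,y,z])+R[:,2]*GO
def path(pts,ref=None):
    """pts: (x,y,z,phi) in hub frame -> rows relative to measured pose (or ref pt)"""
    s=bot.read_state(); A=np.array(s["tcp_rot"]);p0=np.array(s["position"])
    if ref is not None: A=Rt(ref[3]);p0=tcpp(*ref)
    rows=[]
    for q in pts:
        o=A.T@(tcpp(*q)-p0); d=np.degrees(Ro.from_matrix(A.T@Rt(q[3])).as_rotvec())
        rows.append('{"offset": [%.3f, %.3f, %.3f], "dr": [%.1f, %.1f, %.1f]}'%(*o,*d))
    print("["+", ".join(rows)+"]")
def pol(a,z=.004,phi=12,r=.07): return (r*np.cos(np.radians(a)),r*np.sin(np.radians(a)),z,phi)
E
python3 - <<'E'
from h import *
gh()
a=pol(255,.07,3);b=pol(255,.07,8)
path([pol(255,.055,2),a,b,b,b,b,b,b,b]);path([pol(255,.05,8),pol(255,.03,8),pol(255,.015,8),pol(255,.006,8),pol(255,.006,8)],ref=b)
E
```

```text
t 2.8333 hub [-0.0171 -0.0651  0.0416] az 255.3 r 0.0673 open 0.021 gf 6.2 F [  0.4  -1.9 -12.1] j [  -9.   25.  118.   39.   10. -140.]
[{"offset": [0.003, -0.002, -0.013], "dr": [-0.1, 2.2, 0.2]}, {"offset": [0.004, -0.002, -0.029], "dr": [-0.1, 3.2, 0.2]}, {"offset": [0.009, -0.002, -0.029], "dr": [-0.1, 8.2, 0.2]}, {"offset": [0.009, -0.002, -0.029], "dr": [-0.1, 8.2, 0.2]}, {"offset": [0.009, -0.002, -0.029], "dr": [-0.1, 8.2, 0.2]}, {"offset": [0.009, -0.002, -0.029], "dr": [-0.1, 8.2, 0.2]}, {"offset": [0.009, -0.002, -0.029], "dr": [-0.1, 8.2, 0.2]}, {"offset": [0.009, -0.002, -0.029], "dr": [-0.1, 8.2, 0.2]}, {"offset": [0.009, -0.002, -0.029], "dr": [-0.1, 8.2, 0.2]}]
[{"offset": [-0.003, -0.000, 0.020], "dr": [0.0, 0.0, 0.0]}, {"offset": [-0.006, -0.000, 0.040], "dr": [0.0, 0.0, 0.0]}, {"offset": [-0.008, -0.000, 0.054], "dr": [0.0, 0.0, 0.0]}, {"offset": [-0.009, -0.000, 0.063], "dr": [0.0, 0.0, 0.0]}, {"offset": [-0.009, -0.000, 0.063], "dr": [0.0, 0.0, 0.0]}]
```

>>> servo_tool([
  {"offset":[0.003,-0.002,-0.013],"dr":[0,2,0]},
  {"offset":[0.004,-0.002,-0.029],"dr":[0,3,0]},
  {"offset":[0.009,-0.002,-0.029],"dr":[0,8,0]},
  {"offset":[0.009,-0.002,-0.029],"dr":[0,8,0]},
  {"offset":[0.009,-0.002,-0.029],"dr":[0,8,0]},
  {"offset":[0.009,-0.002,-0.029],"dr":[0,8,0]},
  {"offset":[0.009,-0.002,-0.029],"dr":[0,8,0]},
  {"offset":[0.009,-0.002,-0.029],"dr":[0,8,0]},
  {"offset":[0.009,-0.002,-0.029],"dr":[0,8,0]},
], gripper=0)

```text
time_s: 3.58
position: [0.5538, 0.0599, 0.1483]
tcp_rot: [[-0.925, -0.072, 0.373], [-0.067, 0.997, 0.026], [-0.374, -0.001, -0.928]]
force: [-0.0, 0.2, -0.7]
opening: 0.489
grasp_force: 0.0
```

```bash
python3 - <<'E'
from h import *
gh()
path([pol(255,.05,8),pol(255,.03,8),pol(255,.015,8),pol(255,.006,8)])
E
```

```text
t 3.5833 hub [-0.0208 -0.0663  0.0684] az 252.6 r 0.0695 open 0.489 gf 0.0 F [0.3 0.2 0.6] j [  -8.   21.  113.   11.   25. -111.]
[{"offset": [-0.005, -0.001, 0.018], "dr": [0.0, -0.1, 0.2]}, {"offset": [-0.008, -0.001, 0.038], "dr": [0.0, -0.1, 0.2]}, {"offset": [-0.010, -0.001, 0.052], "dr": [0.0, -0.1, 0.2]}, {"offset": [-0.011, -0.001, 0.061], "dr": [0.0, -0.1, 0.2]}]
```

>>> servo_tool([
  {"offset":[-0.005,-0.001,0.018],"dr":[0,0,0]},
  {"offset":[-0.008,-0.001,0.038],"dr":[0,0,0]},
  {"offset":[-0.01,-0.001,0.052],"dr":[0,0,0]},
  {"offset":[-0.01,-0.001,0.06],"dr":[0,0,0]},
  {"offset":[-0.01,-0.001,0.06],"dr":[0,0,0]},
])

```text
time_s: 4.0
position: [0.5857, 0.061, 0.0952]
tcp_rot: [[-0.926, -0.072, 0.371], [-0.067, 0.997, 0.026], [-0.372, -0.0, -0.928]]
force: [-0.6, -0.1, 0.2]
opening: 0.5
grasp_force: 0.0
```

>>> servo_tool([
  {"offset":[0,0,0],"dr":[0,0,0]},
  {"offset":[0,0,0],"dr":[0,0,0]},
  {"offset":[0,0,0],"dr":[0,0,0]},
  {"offset":[0,0,0],"dr":[0,0,0]},
  {"offset":[0,0,0],"dr":[0,0,0]},
  {"offset":[0,0,0],"dr":[0,0,0]},
], gripper=1)

```text
time_s: 4.5
position: [0.5865, 0.0609, 0.098]
tcp_rot: [[-0.924, -0.072, 0.375], [-0.067, 0.997, 0.026], [-0.376, -0.002, -0.927]]
force: [-2.2, -0.1, 3.5]
opening: 0.264
grasp_force: 30.0
```

```bash
python3 - <<'E'
from h import *
s,h=gh()
R=.07
ph=[9,10,11,12,13,14]+[14]*14
az=np.linspace(255,165,16)[1:]
path([pol(a,.006,p) for a,p in zip(az,ph)],ref=pol(255,.006,8))
E
```

```text
t 4.5 hub [-0.0178 -0.0675  0.0085] az 255.2 r 0.0698 open 0.264 gf 30.0 F [ 0.7  0.  -4. ] j [  -7.   29.  111.   13.   19. -113.]
[{"offset": [0.008, 0.002, 0.001], "dr": [-0.0, 1.0, -0.0]}, {"offset": [0.015, 0.005, 0.002], "dr": [-0.0, 2.0, -0.0]}, {"offset": [0.023, 0.009, 0.003], "dr": [-0.0, 3.0, 0.0]}, {"offset": [0.029, 0.013, 0.003], "dr": [0.0, 4.0, 0.0]}, {"offset": [0.036, 0.018, 0.004], "dr": [-0.0, 5.0, 0.0]}, {"offset": [0.042, 0.024, 0.005], "dr": [0.0, 6.0, -0.0]}, {"offset": [0.046, 0.029, 0.005], "dr": [0.0, 6.0, -0.0]}, {"offset": [0.049, 0.036, 0.006], "dr": [0.0, 6.0, -0.0]}, {"offset": [0.052, 0.043, 0.006], "dr": [0.0, 6.0, -0.0]}, {"offset": [0.055, 0.049, 0.007], "dr": [0.0, 6.0, -0.0]}, {"offset": [0.056, 0.057, 0.007], "dr": [0.0, 6.0, -0.0]}, {"offset": [0.057, 0.064, 0.007], "dr": [0.0, 6.0, -0.0]}, {"offset": [0.057, 0.071, 0.007], "dr": [0.0, 6.0, -0.0]}, {"offset": [0.056, 0.079, 0.007], "dr": [0.0, 6.0, -0.0]}, {"offset": [0.055, 0.086, 0.007], "dr": [0.0, 6.0, -0.0]}]
```

>>> servo_tool([
  {"offset":[0.008,0.002,0.001],"dr":[0,1,0]},
  {"offset":[0.015,0.005,0.002],"dr":[0,2,0]},
  {"offset":[0.023,0.009,0.003],"dr":[0,3,0]},
  {"offset":[0.029,0.013,0.003],"dr":[0,4,0]},
  {"offset":[0.036,0.018,0.004],"dr":[0,5,0]},
  {"offset":[0.042,0.024,0.005],"dr":[0,6,0]},
  {"offset":[0.046,0.029,0.005],"dr":[0,6,0]},
  {"offset":[0.049,0.036,0.006],"dr":[0,6,0]},
  {"offset":[0.052,0.043,0.006],"dr":[0,6,0]},
  {"offset":[0.055,0.049,0.007],"dr":[0,6,0]},
  {"offset":[0.056,0.057,0.007],"dr":[0,6,0]},
  {"offset":[0.057,0.064,0.007],"dr":[0,6,0]},
  {"offset":[0.057,0.071,0.007],"dr":[0,6,0]},
  {"offset":[0.056,0.079,0.007],"dr":[0,6,0]},
  {"offset":[0.055,0.086,0.007],"dr":[0,6,0]},
])

```text
time_s: 5.75
position: [0.5319, 0.1433, 0.0709]
tcp_rot: [[-0.958, -0.072, 0.277], [-0.07, 0.997, 0.018], [-0.277, -0.002, -0.961]]
force: [-3.6, -5.1, 11.7]
opening: 0.263
grasp_force: 30.0
```

```bash
python3 - <<'E'
from h import *
s,h=gh()
path([pol(a,.006,14) for a in np.linspace(165,110,10)[1:]],ref=pol(165,.006,14))
E
```

```text
t 5.75 hub [-0.0681  0.0185  0.0084] az 164.8 r 0.0706 open 0.263 gf 30.0 F [  0.6  -4.9 -12.3] j [  3.  30. 112.   0.  21. -91.]
[{"offset": [-0.002, 0.007, -0.001], "dr": [0.0, 0.0, 0.0]}, {"offset": [-0.005, 0.014, -0.001], "dr": [0.0, 0.0, 0.0]}, {"offset": [-0.009, 0.020, -0.002], "dr": [0.0, 0.0, 0.0]}, {"offset": [-0.013, 0.026, -0.003], "dr": [0.0, 0.0, 0.0]}, {"offset": [-0.018, 0.032, -0.004], "dr": [0.0, 0.0, 0.0]}, {"offset": [-0.023, 0.037, -0.006], "dr": [0.0, 0.0, 0.0]}, {"offset": [-0.029, 0.041, -0.007], "dr": [0.0, 0.0, 0.0]}, {"offset": [-0.036, 0.045, -0.009], "dr": [0.0, 0.0, 0.0]}, {"offset": [-0.042, 0.048, -0.011], "dr": [0.0, 0.0, 0.0]}]
```

>>> servo_tool([
  {"offset":[-0.002,0.007,-0.001],"dr":[0,0,0]},
  {"offset":[-0.005,0.014,-0.001],"dr":[0,0,0]},
  {"offset":[-0.009,0.02,-0.002],"dr":[0,0,0]},
  {"offset":[-0.013,0.026,-0.003],"dr":[0,0,0]},
  {"offset":[-0.018,0.032,-0.004],"dr":[0,0,0]},
  {"offset":[-0.023,0.037,-0.006],"dr":[0,0,0]},
  {"offset":[-0.029,0.041,-0.007],"dr":[0,0,0]},
  {"offset":[-0.036,0.045,-0.009],"dr":[0,0,0]},
  {"offset":[-0.039,0.047,-0.01],"dr":[0,0,0]},
  {"offset":[-0.039,0.047,-0.01],"dr":[0,0,0]},
])

```text
time_s: 6.58
position: [0.5638, 0.1921, 0.0913]
tcp_rot: [[-0.958, -0.073, 0.277], [-0.07, 0.997, 0.018], [-0.277, -0.003, -0.961]]
force: [-1.9, -4.5, 7.2]
opening: 0.262
grasp_force: 30.0
```

>>> servo_tool([
  {"offset":[0,0,0],"dr":[0,0,0]},
  {"offset":[0,0,0],"dr":[0,0,0]},
  {"offset":[0,0,0],"dr":[0,0,0]},
  {"offset":[0,0,0],"dr":[0,0,0]},
], gripper=0)

```text
time_s: 6.92
position: [0.5629, 0.1929, 0.09]
tcp_rot: [[-0.959, -0.072, 0.275], [-0.069, 0.997, 0.019], [-0.275, -0.001, -0.961]]
force: [0.0, 0.1, -0.1]
opening: 0.46
grasp_force: 0.0
```

```bash
python3 - <<'E'
from h import *
s,h=gh()
b=np.degrees(np.arctan2(h[1],h[0]));n=b+120;print(b,n)
path([pol(b,.025,14),pol(b,.05,14),pol(b+12,.055,14),pol(b+40,.055,14),pol(b+70,.055,14),pol(b+100,.055,14),pol(n,.055,14),pol(n,.04,14),pol(n,.02,14),pol(n,.006,14),pol(n,.006,14)])
E
```

```text
t 6.9167 hub [-0.0288  0.0658  0.0078] az 113.7 r 0.0718 open 0.46 gf 0.0 F [-0.   0.1  0.1] j [  9.  31. 105.  -3.  29. -83.]
113.67541210104058 233.6754121010406
[{"offset": [0.003, -0.002, -0.017], "dr": [0.0, -0.0, 0.2]}, {"offset": [0.010, -0.002, -0.041], "dr": [0.0, -0.0, 0.2]}, {"offset": [0.023, -0.009, -0.043], "dr": [0.0, -0.0, 0.2]}, {"offset": [0.044, -0.035, -0.038], "dr": [0.0, -0.0, 0.2]}, {"offset": [0.052, -0.070, -0.036], "dr": [0.0, -0.0, 0.2]}, {"offset": [0.040, -0.104, -0.039], "dr": [0.0, -0.0, 0.2]}, {"offset": [0.024, -0.122, -0.043], "dr": [0.0, -0.0, 0.2]}, {"offset": [0.021, -0.122, -0.028], "dr": [0.0, -0.0, 0.2]}, {"offset": [0.016, -0.122, -0.009], "dr": [0.0, -0.0, 0.2]}, {"offset": [0.012, -0.122, 0.005], "dr": [0.0, -0.0, 0.2]}, {"offset": [0.012, -0.122, 0.005], "dr": [0.0, -0.0, 0.2]}]
```

>>> servo_tool([
  {"offset":[0.003,-0.001,-0.017],"dr":[0,0,0]},
  {"offset":[0.01,-0.002,-0.041],"dr":[0,0,0]},
  {"offset":[0.023,-0.009,-0.043],"dr":[0,0,0]},
  {"offset":[0.044,-0.035,-0.038],"dr":[0,0,0]},
  {"offset":[0.052,-0.07,-0.036],"dr":[0,0,0]},
  {"offset":[0.04,-0.104,-0.039],"dr":[0,0,0]},
  {"offset":[0.024,-0.122,-0.043],"dr":[0,0,0]},
  {"offset":[0.022,-0.122,-0.036],"dr":[0,0,0]},
  {"offset":[0.016,-0.122,-0.012],"dr":[0,0,0]},
  {"offset":[0.012,-0.122,0.005],"dr":[0,0,0]},
  {"offset":[0.012,-0.122,0.005],"dr":[0,0,0]},
])

```text
time_s: 7.83
position: [0.5615, 0.0706, 0.0795]
tcp_rot: [[-0.96, -0.072, 0.272], [-0.069, 0.997, 0.019], [-0.272, -0.0, -0.962]]
force: [-1.3, 0.2, 0.9]
opening: 0.5
grasp_force: 0.0
```

>>> servo_tool([
  {"offset":[0,0,0],"dr":[0,0,0]},
  {"offset":[0,0,0],"dr":[0,0,0]},
  {"offset":[0,0,0],"dr":[0,0,0]},
  {"offset":[0,0,0],"dr":[0,0,0]},
  {"offset":[0,0,0],"dr":[0,0,0]},
], gripper=1)

```text
time_s: 8.25
position: [0.5618, 0.071, 0.0832]
tcp_rot: [[-0.958, -0.072, 0.276], [-0.069, 0.997, 0.019], [-0.277, -0.0, -0.961]]
force: [-0.3, 4.2, 2.5]
opening: 0.257
grasp_force: 30.0
```

```bash
python3 - <<'E'
from h import *
s,h=gh()
b=np.degrees(np.arctan2(h[1],h[0]))%360
path([pol(a,.006,14) for a in np.linspace(b,113,20)[1:]]+[pol(113,.006,14)],ref=pol(b,.006,14))
E
```

```text
t 8.25 hub [-0.0405 -0.0558  0.0066] az 234.0 r 0.0689 open 0.257 gf 30.0 F [-0.7  4.2 -2.4] j [  -6.   30.  110.    6.   25. -105.]
[{"offset": [0.006, 0.005, 0.001], "dr": [0.0, 0.0, 0.0]}, {"offset": [0.011, 0.010, 0.003], "dr": [0.0, 0.0, 0.0]}, {"offset": [0.016, 0.017, 0.004], "dr": [0.0, 0.0, 0.0]}, {"offset": [0.020, 0.023, 0.005], "dr": [0.0, 0.0, 0.0]}, {"offset": [0.023, 0.030, 0.006], "dr": [0.0, 0.0, 0.0]}, {"offset": [0.025, 0.038, 0.006], "dr": [0.0, 0.0, 0.0]}, {"offset": [0.027, 0.045, 0.007], "dr": [0.0, 0.0, 0.0]}, {"offset": [0.028, 0.053, 0.007], "dr": [0.0, 0.0, 0.0]}, {"offset": [0.028, 0.061, 0.007], "dr": [0.0, 0.0, 0.0]}, {"offset": [0.027, 0.068, 0.007], "dr": [0.0, 0.0, 0.0]}, {"offset": [0.025, 0.076, 0.006], "dr": [0.0, 0.0, 0.0]}, {"offset": [0.023, 0.083, 0.006], "dr": [0.0, 0.0, 0.0]}, {"offset": [0.020, 0.090, 0.005], "dr": [0.0, 0.0, 0.0]}, {"offset": [0.016, 0.097, 0.004], "dr": [0.0, 0.0, 0.0]}, {"offset": [0.011, 0.103, 0.003], "dr": [0.0, 0.0, 0.0]}, {"offset": [0.006, 0.109, 0.001], "dr": [0.0, 0.0, 0.0]}, {"offset": [-0.000, 0.113, -0.000], "dr": [0.0, 0.0, 0.0]}, {"offset": [-0.007, 0.118, -0.002], "dr": [0.0, 0.0, 0.0]}, {"offset": [-0.013, 0.121, -0.003], "dr": [0.0, 0.0, 0.0]}, {"offset": [-0.013, 0.121, -0.003], "dr": [0.0, 0.0, 0.0]}]
```

>>> servo_tool([
  {"offset":[0.006,0.005,0.001],"dr":[0,0,0]},
  {"offset":[0.011,0.01,0.003],"dr":[0,0,0]},
  {"offset":[0.016,0.017,0.004],"dr":[0,0,0]},
  {"offset":[0.02,0.023,0.005],"dr":[0,0,0]},
  {"offset":[0.023,0.03,0.006],"dr":[0,0,0]},
  {"offset":[0.025,0.038,0.006],"dr":[0,0,0]},
  {"offset":[0.027,0.045,0.007],"dr":[0,0,0]},
  {"offset":[0.028,0.053,0.007],"dr":[0,0,0]},
  {"offset":[0.028,0.061,0.007],"dr":[0,0,0]},
  {"offset":[0.027,0.068,0.007],"dr":[0,0,0]},
  {"offset":[0.025,0.076,0.006],"dr":[0,0,0]},
  {"offset":[0.023,0.083,0.006],"dr":[0,0,0]},
  {"offset":[0.02,0.09,0.005],"dr":[0,0,0]},
  {"offset":[0.016,0.097,0.004],"dr":[0,0,0]},
  {"offset":[0.011,0.103,0.003],"dr":[0,0,0]},
  {"offset":[0.006,0.109,0.001],"dr":[0,0,0]},
  {"offset":[0,0.113,0],"dr":[0,0,0]},
  {"offset":[-0.007,0.118,-0.002],"dr":[0,0,0]},
  {"offset":[-0.013,0.121,-0.003],"dr":[0,0,0]},
  {"offset":[-0.013,0.121,-0.003],"dr":[0,0,0]},
])

```text
time_s: 9.92
position: [0.5647, 0.1912, 0.0896]
tcp_rot: [[-0.959, -0.073, 0.276], [-0.071, 0.997, 0.017], [-0.276, -0.003, -0.961]]
force: [-1.1, -4.6, 7.4]
opening: 0.257
grasp_force: 30.0
```

>>> servo_tool([
  {"offset":[0,0,0],"dr":[0,0,0]},
  {"offset":[0,0,0],"dr":[0,0,0]},
  {"offset":[0,0,0],"dr":[0,0,0]},
  {"offset":[0,0,0],"dr":[0,0,0]},
], gripper=0)

```text
time_s: 10.25
position: [0.564, 0.1918, 0.0882]
tcp_rot: [[-0.959, -0.072, 0.274], [-0.069, 0.997, 0.019], [-0.275, -0.001, -0.961]]
force: [-0.7, -0.3, -0.2]
opening: 0.458
grasp_force: 0.0
```

```bash
python3 - <<'E'
from h import *
s,h=gh()
b=np.degrees(np.arctan2(h[1],h[0]));n=b+120;print(b,n)
path([pol(b,.025,14),pol(b,.05,14),pol(b+12,.055,14),pol(b+40,.055,14),pol(b+70,.055,14),pol(b+100,.055,14),pol(n,.055,14),pol(n,.048,14),pol(n,.024,14),pol(n,.006,14),pol(n,.006,14)])
E
```

```text
t 10.25 hub [-0.0288  0.0647  0.0057] az 114.0 r 0.0708 open 0.458 gf 0.0 F [ 0.8 -0.3 -0. ] j [  9.  31. 105.  -3.  28. -83.]
114.0150298035569 234.0150298035569
[{"offset": [0.004, -0.001, -0.019], "dr": [-0.0, -0.0, 0.2]}, {"offset": [0.010, -0.001, -0.043], "dr": [-0.0, -0.0, 0.2]}, {"offset": [0.024, -0.008, -0.045], "dr": [-0.0, -0.0, 0.2]}, {"offset": [0.045, -0.034, -0.040], "dr": [-0.0, -0.0, 0.2]}, {"offset": [0.052, -0.069, -0.038], "dr": [-0.0, -0.0, 0.2]}, {"offset": [0.041, -0.104, -0.041], "dr": [-0.0, -0.0, 0.2]}, {"offset": [0.024, -0.121, -0.045], "dr": [-0.0, -0.0, 0.2]}, {"offset": [0.023, -0.121, -0.038], "dr": [-0.0, -0.0, 0.2]}, {"offset": [0.017, -0.121, -0.015], "dr": [-0.0, -0.0, 0.2]}, {"offset": [0.012, -0.121, 0.003], "dr": [-0.0, -0.0, 0.2]}, {"offset": [0.012, -0.121, 0.003], "dr": [-0.0, -0.0, 0.2]}]
```

>>> servo_tool([
  {"offset":[0.004,-0.001,-0.019],"dr":[0,0,0]},
  {"offset":[0.01,-0.001,-0.043],"dr":[0,0,0]},
  {"offset":[0.024,-0.008,-0.045],"dr":[0,0,0]},
  {"offset":[0.045,-0.034,-0.04],"dr":[0,0,0]},
  {"offset":[0.052,-0.069,-0.038],"dr":[0,0,0]},
  {"offset":[0.041,-0.104,-0.041],"dr":[0,0,0]},
  {"offset":[0.024,-0.121,-0.045],"dr":[0,0,0]},
  {"offset":[0.023,-0.121,-0.038],"dr":[0,0,0]},
  {"offset":[0.017,-0.121,-0.015],"dr":[0,0,0]},
  {"offset":[0.012,-0.121,0.003],"dr":[0,0,0]},
  {"offset":[0.012,-0.121,0.003],"dr":[0,0,0]},
])

```text
time_s: 11.17
position: [0.5624, 0.0706, 0.0797]
tcp_rot: [[-0.96, -0.072, 0.272], [-0.069, 0.997, 0.019], [-0.272, -0.0, -0.962]]
force: [-0.2, 0.4, -0.2]
opening: 0.5
grasp_force: 0.0
```

>>> servo_tool([
  {"offset":[0,0,0],"dr":[0,0,0]},
  {"offset":[0,0,0],"dr":[0,0,0]},
  {"offset":[0,0,0],"dr":[0,0,0]},
  {"offset":[0,0,0],"dr":[0,0,0]},
  {"offset":[0,0,0],"dr":[0,0,0]},
], gripper=1)

```text
time_s: 11.58
position: [0.5626, 0.0701, 0.0834]
tcp_rot: [[-0.958, -0.072, 0.276], [-0.07, 0.997, 0.018], [-0.277, -0.002, -0.961]]
force: [-1.4, -2.2, 2.9]
opening: 0.262
grasp_force: 30.0
```

>>> servo_tool([
  {"offset":[0.006,0.005,0.001],"dr":[0,0,0]},
  {"offset":[0.011,0.01,0.003],"dr":[0,0,0]},
  {"offset":[0.016,0.017,0.004],"dr":[0,0,0]},
  {"offset":[0.02,0.023,0.005],"dr":[0,0,0]},
  {"offset":[0.023,0.03,0.006],"dr":[0,0,0]},
  {"offset":[0.025,0.038,0.006],"dr":[0,0,0]},
  {"offset":[0.027,0.045,0.007],"dr":[0,0,0]},
  {"offset":[0.028,0.053,0.007],"dr":[0,0,0]},
  {"offset":[0.028,0.061,0.007],"dr":[0,0,0]},
  {"offset":[0.027,0.068,0.007],"dr":[0,0,0]},
  {"offset":[0.025,0.076,0.006],"dr":[0,0,0]},
  {"offset":[0.023,0.083,0.006],"dr":[0,0,0]},
  {"offset":[0.02,0.09,0.005],"dr":[0,0,0]},
])

```text
time_s: 12.67
position: [0.5382, 0.1588, 0.0729]
tcp_rot: [[-0.959, -0.072, 0.276], [-0.07, 0.997, 0.018], [-0.276, -0.002, -0.961]]
force: [-0.3, -4.9, 3.4]
opening: 0.261
grasp_force: 30.0
```

```bash
python3 - <<'E'
from h import *
s,h=gh()
c=cap("top"); np.savez("top3.npz",**c)
# board far edge / bed near edge profile along press x at y=0 z=.032
for x in np.arange(.06,.21,.006):
    u=proj(c,PO+RP@np.array([x,0.0,.032])); print(round(x,3),c["color"][int(round(u[1])),int(round(u[0]))],end=' ')
E
```

```text
t 12.6667 hub [-0.0608  0.0336  0.0064] az 151.1 r 0.0694 open 0.261 gf 30.0 F [-0.3 -4.9 -3.5] j [  5.  31. 111.  -1.  23. -88.]
0.06 [237 210 148] 0.066 [231 197 139] 0.072 [243 220 155] 0.078 [241 215 153] 0.084 [233 199 141] 0.09 [234 203 142] 0.096 [155 159 152] 0.102 [157 160 156] 0.108 [154 159 153] 0.114 [156 160 157] 0.12 [148 152 147] 0.126 [224 215 218] 0.132 [210 202 205] 0.138 [207 199 202] 0.144 [182 165 165] 0.15 [222 121  77] 0.156 [219 118  72] 0.162 [219 117  71] 0.168 [219 117  70] 0.174 [220 119  73] 0.18 [222 119  73] 0.186 [225 119  74] 0.192 [223 120  74] 0.198 [220 116  72] 0.204 [220 118  74]
```

>>> servo_tool([
  {"offset":[-0.004,0.007,-0.001],"dr":[0,0,0]},
  {"offset":[-0.009,0.013,-0.002],"dr":[0,0,0]},
  {"offset":[-0.014,0.019,-0.004],"dr":[0,0,0]},
  {"offset":[-0.02,0.023,-0.005],"dr":[0,0,0]},
  {"offset":[-0.027,0.028,-0.007],"dr":[0,0,0]},
  {"offset":[-0.033,0.031,-0.008],"dr":[0,0,0]},
  {"offset":[-0.033,0.031,-0.008],"dr":[0,0,0]},
])

```text
time_s: 13.3
position: [0.5655, 0.192, 0.0898]
tcp_rot: [[-0.959, -0.072, 0.275], [-0.07, 0.997, 0.018], [-0.275, -0.002, -0.961]]
force: [-3.0, -3.0, 8.1]
opening: 0.257
grasp_force: 30.0
```

>>> servo_tool([
  {"offset":[0,0,0],"dr":[0,0,0]},
  {"offset":[0,0,0],"dr":[0,0,0]},
  {"offset":[0,0,0],"dr":[0,0,0]},
  {"offset":[0,0,0],"dr":[0,0,0]},
], gripper=0)

```text
time_s: 13.63
position: [0.5656, 0.192, 0.0887]
tcp_rot: [[-0.959, -0.072, 0.275], [-0.069, 0.997, 0.019], [-0.276, -0.001, -0.961]]
force: [0.0, -0.3, 0.4]
opening: 0.461
grasp_force: 0.0
```

```bash
python3 - <<'E'
from h import *
s,h=gh()
b=np.degrees(np.arctan2(h[1],h[0]));n=b+120;print(b,n)
path([pol(b,.025,14),pol(b,.05,14),pol(b+12,.055,14),pol(b+40,.055,14),pol(b+70,.055,14),pol(b+100,.055,14),pol(n,.055,14),pol(n,.048,14),pol(n,.024,14),pol(n,.006,14),pol(n,.006,14)])
E
```

```text
t 13.6333 hub [-0.0272  0.0647  0.0053] az 112.8 r 0.0702 open 0.461 gf 0.0 F [-0.1 -0.3 -0.4] j [  9.  31. 105.  -3.  29. -83.]
112.80358477708575 232.80358477708575
[{"offset": [0.005, -0.000, -0.019], "dr": [0.0, 0.0, 0.2]}, {"offset": [0.011, -0.000, -0.043], "dr": [0.0, 0.0, 0.2]}, {"offset": [0.024, -0.007, -0.045], "dr": [0.0, 0.0, 0.2]}, {"offset": [0.046, -0.033, -0.040], "dr": [0.0, 0.0, 0.2]}, {"offset": [0.054, -0.068, -0.038], "dr": [0.0, 0.0, 0.2]}, {"offset": [0.043, -0.102, -0.041], "dr": [0.0, 0.0, 0.2]}, {"offset": [0.027, -0.120, -0.045], "dr": [0.0, 0.0, 0.2]}, {"offset": [0.025, -0.120, -0.038], "dr": [0.0, 0.0, 0.2]}, {"offset": [0.020, -0.120, -0.014], "dr": [0.0, 0.0, 0.2]}, {"offset": [0.015, -0.120, 0.003], "dr": [0.0, 0.0, 0.2]}, {"offset": [0.015, -0.120, 0.003], "dr": [0.0, 0.0, 0.2]}]
```

Regrip the next handle and turn about 27°, then slow down toward the stop.

>>> servo_tool([
  {"offset":[0.005,0,-0.019],"dr":[0,0,0]},
  {"offset":[0.011,0,-0.043],"dr":[0,0,0]},
  {"offset":[0.024,-0.007,-0.045],"dr":[0,0,0]},
  {"offset":[0.046,-0.033,-0.04],"dr":[0,0,0]},
  {"offset":[0.054,-0.068,-0.038],"dr":[0,0,0]},
  {"offset":[0.043,-0.102,-0.041],"dr":[0,0,0]},
  {"offset":[0.027,-0.12,-0.045],"dr":[0,0,0]},
  {"offset":[0.025,-0.12,-0.038],"dr":[0,0,0]},
  {"offset":[0.02,-0.12,-0.014],"dr":[0,0,0]},
  {"offset":[0.015,-0.12,0.003],"dr":[0,0,0]},
  {"offset":[0.015,-0.12,0.003],"dr":[0,0,0]},
])

```text
time_s: 14.55
position: [0.5607, 0.0714, 0.0793]
tcp_rot: [[-0.96, -0.071, 0.272], [-0.069, 0.997, 0.019], [-0.273, -0.0, -0.962]]
force: [0.6, -0.7, 0.4]
opening: 0.503
grasp_force: 0.0
```

>>> servo_tool([
  {"offset":[0,0,0],"dr":[0,0,0]},
  {"offset":[0,0,0],"dr":[0,0,0]},
  {"offset":[0,0,0],"dr":[0,0,0]},
  {"offset":[0,0,0],"dr":[0,0,0]},
  {"offset":[0,0,0],"dr":[0,0,0]},
], gripper=1)

```text
time_s: 14.97
position: [0.5606, 0.071, 0.0828]
tcp_rot: [[-0.958, -0.072, 0.276], [-0.07, 0.997, 0.018], [-0.277, -0.002, -0.961]]
force: [-1.5, -1.3, 1.7]
opening: 0.259
grasp_force: 30.0
```

>>> servo_tool([
  {"offset":[0.006,0.005,0.001],"dr":[0,0,0]},
  {"offset":[0.011,0.01,0.003],"dr":[0,0,0]},
  {"offset":[0.016,0.017,0.004],"dr":[0,0,0]},
  {"offset":[0.02,0.023,0.005],"dr":[0,0,0]},
  {"offset":[0.02,0.023,0.005],"dr":[0,0,0]},
])

```text
time_s: 15.38
position: [0.5415, 0.0938, 0.0726]
tcp_rot: [[-0.958, -0.072, 0.278], [-0.069, 0.997, 0.019], [-0.278, -0.001, -0.96]]
force: [-2.3, 0.9, 5.7]
opening: 0.262
grasp_force: 30.0
```

```bash
python3 - <<'E'
from h import *
s,h=gh()
b=np.degrees(np.arctan2(h[1],h[0]))%360
path([pol(a,.006,14) for a in np.arange(b-2,b-19,-2)],ref=pol(b,.006,14))
c=cap("top"); np.savez("top4.npz",**c)
for x in np.arange(.09,.2,.003):
    u=proj(c,PO+RP@np.array([x,0.0,.032])); print(round(x,3),c["color"][int(round(u[1])),int(round(u[0]))],end=' ')
E
```

```text
t 15.3833 hub [-0.062  -0.0317  0.0068] az 207.1 r 0.0696 open 0.262 gf 30.0 F [ 0.6  1.1 -6.1] j [  -3.   30.  113.    5.   21. -102.]
[{"offset": [0.001, 0.002, 0.000], "dr": [0.0, 0.0, 0.0]}, {"offset": [0.002, 0.004, 0.001], "dr": [0.0, 0.0, 0.0]}, {"offset": [0.003, 0.007, 0.001], "dr": [0.0, 0.0, 0.0]}, {"offset": [0.004, 0.009, 0.001], "dr": [0.0, 0.0, 0.0]}, {"offset": [0.004, 0.011, 0.001], "dr": [0.0, 0.0, 0.0]}, {"offset": [0.005, 0.014, 0.001], "dr": [0.0, 0.0, 0.0]}, {"offset": [0.006, 0.016, 0.001], "dr": [0.0, 0.0, 0.0]}, {"offset": [0.006, 0.018, 0.002], "dr": [0.0, 0.0, 0.0]}, {"offset": [0.007, 0.021, 0.002], "dr": [0.0, 0.0, 0.0]}]
0.09 [235 205 145] 0.093 [225 197 154] 0.096 [134 139 135] 0.099 [156 149 150] 0.102 [221 212 216] 0.105 [210 201 204] 0.108 [210 201 204] 0.111 [210 204 204] 0.114 [212 204 206] 0.117 [211 202 206] 0.12 [207 197 199] 0.123 [185 161 159] 0.126 [185  95  58] 0.129 [219 117  71] 0.132 [223 122  77] 0.135 [219 115  71] 0.138 [224 121  78] 0.141 [223 120  75] 0.144 [221 119  73] 0.147 [222 119  73] 0.15 [221 115  71] 0.153 [223 120  74] 0.156 [225 120  76] 0.159 [222 119  74] 0.162 [222 119  74] 0.165 [222 119  74] 0.168 [220 117  71] 0.171 [221 118  72] 0.174 [223 118  73] 0.177 [222 118  72] 0.18 [220 117  75] 0.183 [220 117  72] 0.186 [223 120  74] 0.189 [226 124  76] 0.192 [223 120  72] 0.195 [221 118  73] 0.198 [219 115  72]
```

>>> servo_tool([
  {"offset":[0.001,0.002,0],"dr":[0,0,0]},
  {"offset":[0.002,0.004,0.001],"dr":[0,0,0]},
  {"offset":[0.003,0.007,0.001],"dr":[0,0,0]},
  {"offset":[0.004,0.009,0.001],"dr":[0,0,0]},
  {"offset":[0.004,0.009,0.001],"dr":[0,0,0]},
])

```text
time_s: 15.85
position: [0.5388, 0.1, 0.0712]
tcp_rot: [[-0.957, -0.073, 0.28], [-0.071, 0.997, 0.016], [-0.28, -0.004, -0.96]]
force: [-1.5, -12.0, 9.1]
opening: 0.263
grasp_force: 30.0
```

```bash
python3 - <<'E'
from h import *
gh()
E
```

```text
t 15.85 hub [-0.0648 -0.0251  0.0067] az 201.2 r 0.0695 open 0.263 gf 30.0 F [ -0.2 -11.9  -9.4] j [  -2.   30.  113.    4.   21. -100.]
```

>>> servo_tool([
  {"offset":[0.001,0.002,0],"dr":[0,0,0]},
  {"offset":[0.001,0.004,0],"dr":[0,0,0]},
  {"offset":[0.001,0.005,0],"dr":[0,0,0]},
  {"offset":[0.001,0.005,0],"dr":[0,0,0]},
])

```text
time_s: 16.18
position: [0.5389, 0.1006, 0.0713]
tcp_rot: [[-0.957, -0.072, 0.282], [-0.072, 0.997, 0.012], [-0.282, -0.009, -0.959]]
force: [-1.7, -33.5, 11.0]
opening: 0.262
grasp_force: 30.0
```

```bash
python3 - <<'E'
from h import *
gh()
E
```

```text
t 16.1833 hub [-0.0647 -0.0243  0.0067] az 200.5 r 0.0691 open 0.262 gf 30.0 F [  0.9 -33.3 -11.4] j [ -2.  30. 113.   3.  21. -99.]
```

The wheel is at its stop (33 N, no further motion). I relax the push, let go and lift away.

>>> servo_tool([
  {"offset":[0,-0.002,0],"dr":[0,0,0]},
  {"offset":[-0.001,-0.005,0],"dr":[0,0,0]},
  {"offset":[-0.001,-0.005,0],"dr":[0,0,0]},
])

```text
time_s: 16.43
position: [0.5388, 0.0999, 0.0712]
tcp_rot: [[-0.958, -0.07, 0.279], [-0.068, 0.998, 0.017], [-0.28, -0.003, -0.96]]
force: [-2.3, -7.8, 10.1]
opening: 0.261
grasp_force: 30.0
```

>>> servo_tool([
  {"offset":[0,0,0],"dr":[0,0,0]},
  {"offset":[0,0,0],"dr":[0,0,0]},
  {"offset":[0,0,0],"dr":[0,0,0]},
  {"offset":[0,0,0],"dr":[0,0,0]},
  {"offset":[0.006,0,-0.02],"dr":[0,0,0]},
  {"offset":[0.012,0,-0.05],"dr":[0,0,0]},
  {"offset":[0.025,0,-0.09],"dr":[0,0,0]},
  {"offset":[0.03,0,-0.12],"dr":[0,0,0]},
  {"offset":[0.03,0,-0.14],"dr":[0,0,0]},
  {"offset":[0.03,0,-0.14],"dr":[0,0,0]},
], gripper=0)

```text
time_s: 17.27
position: [0.4706, 0.0973, 0.1996]
tcp_rot: [[-0.957, -0.073, 0.282], [-0.07, 0.997, 0.019], [-0.283, -0.002, -0.959]]
force: [0.8, 0.7, 0.2]
opening: 0.507
grasp_force: 0.0
```

```bash
python3 - <<'E'
from h import *
gh()
for n in("top","scene"):
    c=cap(n); np.savez(n+"5.npz",**c)
c=dict(np.load("top5.npz"));s=dict(np.load("scene5.npz"))
hsv=cv2.cvtColor(c["color"],cv2.COLOR_RGB2HSV)
m=cv2.inRange(hsv,(3,120,120),(14,255,255));m[:135]=0;m[205:]=0;m[:,:295]=0;m[:,400:]=0
cs,_=cv2.findContours(m,cv2.RETR_EXTERNAL,cv2.CHAIN_APPROX_NONE);k=max(cs,key=cv2.contourArea)[:,0]
P=np.array([RP.T@(onz(c,u,v,.044)-PO) for u,v in k])
print("tile x",P[:,0].min(),P[:,0].max(),"y",P[:,1].min(),P[:,1].max(),cv2.minAreaRect((P[:,:2]*1000).astype(np.float32)))
for x in np.arange(.09,.108,.0015):
    u=proj(c,PO+RP@np.array([x,0.06,.032])); print(round(x,4),c["color"][int(round(u[1])),int(round(u[0]))].mean().round(),end=' ')
a=cv2.resize(c["color"][125:275,285:405,::-1],(400,500));b=cv2.resize(s["color"][150:290,225:405,::-1],(400,311));b=cv2.copyMakeBorder(b,0,189,0,0,cv2.BORDER_CONSTANT)
cv2.imwrite("pics/p5.png",np.hstack([a,b]))
E
```

```text
t 17.2667 hub [-0.0598 -0.0232  0.1521] az 201.2 r 0.0642 open 0.507 gf 0.0 F [-0.9  0.7  0.1] j [ -3.  11. 114.   3.  38. -99.]
tile x 0.11591078356623767 0.21726721666793594 y -0.07892339416772091 0.07281245245919327 ((170.50689697265625, -2.7675018310546875), (101.1170425415039, 147.39202880859375), 4.571622848510742)
0.09 191.0 0.0915 191.0 0.093 164.0 0.0945 164.0 0.096 129.0 0.0975 129.0 0.099 181.0 0.1005 181.0 0.102 199.0 0.1035 199.0 0.105 201.0 0.1065 202.0 0.108 202.0
```

View pics/p5.png

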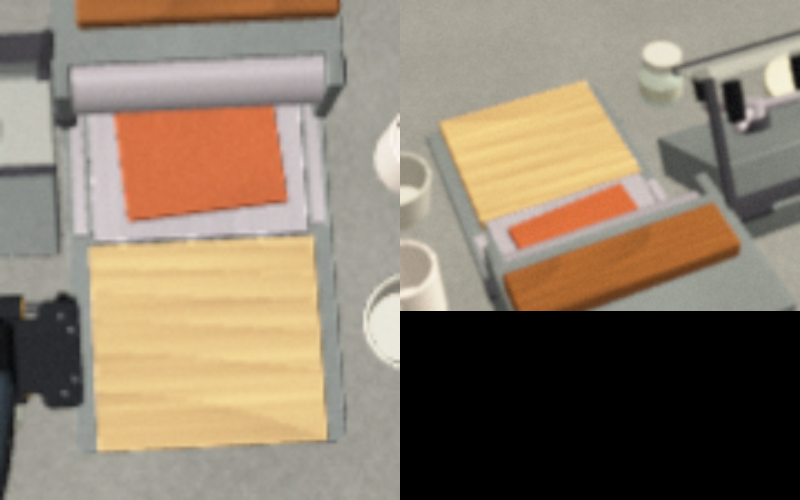

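The bed is at its stop: its near edge sits at the board's far edge, and the tile is turned about 4.5° (left end nearer the robot). Next I measure the tile and plan the press.

```bash
cat >> h.py <<'E'
def tilepose(c,zt=.044):
    hsv=cv2.cvtColor(c["color"],cv2.COLOR_RGB2HSV)
    m=cv2.inRange(hsv,(3,120,120),(14,255,255));m[:140]=0;m[275:]=0;m[:,:295]=0;m[:,:][:,400:]=0
    cs,_=cv2.findContours(m,cv2.RETR_EXTERNAL,cv2.CHAIN_APPROX_NONE);k=max(cs,key=cv2.contourArea)[:,0]
    return np.array([(RP.T@(onz(c,u,v,zt)-PO))[:2]*1000 for u,v in k])
def Rv(yawdeg): # tool vertical, tool y along press y rotated by yawdeg
    return RP@Ro.from_euler('z',yawdeg,degrees=True).as_matrix()@np.diag([-1,1,-1])
def tipP(x,y,z): return PO+RP@np.array([x,y,0])+[0,0,z-.035]  # reported TCP for tip at press x,y, world z
E
python3 - <<'E'
from h import *
P=tilepose(dict(np.load("top5.npz")))
# edges: near edge = min x for mid y; sides
def line(sel,ax): 
    q=P[sel]; a=np.polyfit(q[:,1-ax],q[:,ax],1); r=q[:,ax]-np.polyval(a,q[:,1-ax]); g=abs(r)<2.5; return np.polyfit(q[g,1-ax],q[g,ax],1)
n=line((P[:,0]<150)&(abs(P[:,1])<60),0); l=line((P[:,1]>50)&(P[:,0]>130)&(P[:,0]<200),1); r=line((P[:,1]<-50)&(P[:,0]>130)&(P[:,0]<200),1)
print(n,l,r,np.degrees(np.arctan([n[0],l[0],r[0]])))
def rowsto(L):
    for x,y,z,w in L: rel(tipP(x,y,z),Rv(w))
rowsto([(0.0,0,.13,4),(.06,0,.12,4),(.145,-.005,.09,4),(.145,-.005,.048,4)])
E
```

```text
[-8.40403255e-02  1.21151041e+02] [ 0.0898327  54.41801329] [ 7.68951294e-02 -8.83806639e+01] [-4.80386763  5.13325579  4.39711349]
off [0.0388, -0.2012, 0.0947] dr [-0.6, 16.1, -3.7]
off [-0.016, -0.2015, 0.121] dr [-0.6, 16.1, -3.7]
off [-0.0893, -0.2068, 0.1734] dr [-0.6, 16.1, -3.7]
off [-0.0777, -0.2068, 0.2138] dr [-0.6, 16.1, -3.7]
```

>>> servo_tool([
  {"offset":[0.02,-0.04,0.0],"dr":[0,4,-1]},
  {"offset":[0.035,-0.08,0.02],"dr":[0,10,-2]},
  {"offset":[0.039,-0.12,0.05],"dr":[-0.6,16.1,-4.5]},
  {"offset":[0.039,-0.16,0.08],"dr":[-0.6,16.1,-4.5]},
  {"offset":[0.039,-0.2,0.095],"dr":[-0.6,16.1,-4.5]},
  {"offset":[0.01,-0.202,0.105],"dr":[-0.6,16.1,-4.5]},
  {"offset":[-0.016,-0.202,0.121],"dr":[-0.6,16.1,-4.5]},
  {"offset":[-0.05,-0.204,0.145],"dr":[-0.6,16.1,-4.5]},
  {"offset":[-0.075,-0.206,0.163],"dr":[-0.6,16.1,-4.5]},
  {"offset":[-0.089,-0.207,0.173],"dr":[-0.6,16.1,-4.5]},
  {"offset":[-0.089,-0.207,0.173],"dr":[-0.6,16.1,-4.5]},
  {"offset":[-0.089,-0.207,0.173],"dr":[-0.6,16.1,-4.5]},
], gripper=-0.7)

```text
time_s: 18.37
position: [0.6164, -0.0995, 0.0513]
tcp_rot: [[-0.989, -0.151, -0.006], [-0.151, 0.989, -0.0], [0.006, 0.001, -1.0]]
force: [-0.9, -0.8, 0.1]
opening: 0.851
grasp_force: 0.0
```

```bash
cat >> h.py <<'E'
def gp():
    s=bot.read_state();p=RP.T@(s["position"]+[0,0,.035]-PO);e=np.degrees(Ro.from_matrix(Rv(0).T@s["tcp_rot"]).as_rotvec())
    print("t",round(s["time_s"],2),"tip press",p.round(4),"rot",e.round(2),"F",s["force"].round(1),"M",s["moment"].round(2),"open",s["opening"],"j",s["joint_positions"].round())
E
python3 - <<'E'
from h import *
gp(); rel(tipP(.146,-.0047,.052),Rv(4.8)); rel(tipP(.146,-.0047,.044),Rv(4.8))
E
```

```text
t 18.37 tip press [ 0.1427 -0.0047  0.0863] rot [-0.02  0.36 -4.79] F [-0.9 -0.8  0.1] M [0.02 0.02 0.03] open 0.8514148980849316 j [ -19.   40.   88.   -0.   53. -118.]
off [-0.0035, -0.0003, 0.0343] dr [0.0, -0.4, -0.0]
off [-0.0035, -0.0003, 0.0423] dr [0.0, -0.4, -0.0]
```

Descend to just above the tile, then press gently.

>>> servo_tool([
  {"offset":[-0.003,0,0.015],"dr":[0,0,0]},
  {"offset":[-0.003,0,0.028],"dr":[0,0,0]},
  {"offset":[-0.003,0,0.034],"dr":[0,0,0]},
  {"offset":[-0.003,0,0.037],"dr":[0,0,0]},
  {"offset":[-0.003,0,0.039],"dr":[0,0,0]},
  {"offset":[-0.003,0,0.041],"dr":[0,0,0]},
  {"offset":[-0.003,0,0.041],"dr":[0,0,0]},
])

```text
time_s: 18.95
position: [0.6205, -0.1, 0.0135]
tcp_rot: [[-0.989, -0.15, -0.001], [-0.15, 0.989, -0.002], [0.002, -0.002, -1.0]]
force: [-0.8, -0.4, -0.2]
opening: 0.849
grasp_force: 0.0
```

```bash
python3 - <<'E'
from h import *
gp()
E
```

```text
t 18.95 tip press [ 0.1468 -0.0055  0.0485] rot [ 0.11  0.08 -4.73] F [-0.8 -0.4 -0.2] M [0.06 0.03 0.03] open 0.8493537485905673 j [ -19.   43.   88.   -0.   48. -118.]
```

>>> servo_tool([
  {"offset":[0,0,0.002],"dr":[0,0,0]},
  {"offset":[0,0,0.003],"dr":[0,0,0]},
  {"offset":[0,0,0.004],"dr":[0,0,0]},
  {"offset":[0,0,0.004],"dr":[0,0,0]},
])

```text
time_s: 19.28
position: [0.6206, -0.1, 0.0095]
tcp_rot: [[-0.989, -0.15, -0.001], [-0.15, 0.989, -0.002], [0.002, -0.002, -1.0]]
force: [-0.5, 0.5, -0.5]
opening: 0.853
grasp_force: 0.0
```

```bash
python3 - <<'E'
from h import *
gp()
E
```

```text
t 19.28 tip press [ 0.1469 -0.0055  0.0445] rot [ 0.11  0.08 -4.74] F [-0.5  0.5 -0.5] M [ 0.05  0.06 -0.01] open 0.8525248689405521 j [ -19.   43.   89.   -0.   48. -118.]
```

>>> servo_tool([
  {"offset":[0,0,0.001],"dr":[0,0,0]},
  {"offset":[0,0,0.002],"dr":[0,0,0]},
  {"offset":[0,0,0.003],"dr":[0,0,0]},
  {"offset":[0,0,0.003],"dr":[0,0,0]},
])

```text
time_s: 19.62
position: [0.6204, -0.0999, 0.0062]
tcp_rot: [[-0.989, -0.15, -0.002], [-0.15, 0.989, -0.002], [0.002, -0.002, -1.0]]
force: [-0.6, -0.7, 0.2]
opening: 0.851
grasp_force: 0.0
```

```bash
python3 - <<'E'
from h import *
gp()
E
```

```text
t 19.62 tip press [ 0.1467 -0.0054  0.0412] rot [ 0.09  0.11 -4.74] F [-0.6 -0.7  0.2] M [ 0.15  0.05 -0.01] open 0.8506732687987272 j [ -19.   44.   89.   -0.   48. -118.]
```

>>> servo_tool([
  {"offset":[0,0,0.001],"dr":[0,0,0]},
  {"offset":[0,0,0.002],"dr":[0,0,0]},
  {"offset":[0,0,0.003],"dr":[0,0,0]},
  {"offset":[0,0,0.003],"dr":[0,0,0]},
])

```text
time_s: 19.95
position: [0.6207, -0.1, 0.0054]
tcp_rot: [[-0.989, -0.15, -0.001], [-0.15, 0.989, -0.002], [0.001, -0.002, -1.0]]
force: [-2.9, 0.3, 11.5]
opening: 0.846
grasp_force: 5.5
```

```bash
python3 - <<'E'
from h import *
gp()
E
```

```text
t 19.95 tip press [ 0.147  -0.0055  0.0404] rot [ 0.11  0.07 -4.76] F [-2.9  0.3 11.5] M [0.52 0.56 0.05] open 0.8457251052362547 j [ -19.   44.   89.   -0.   48. -118.]
```

>>> servo_tool([
  {"offset":[0.002,0.0,0],"dr":[0,0,0]},
  {"offset":[0.006,0.001,0],"dr":[0,0,0.3]},
  {"offset":[0.012,0.001,0],"dr":[0,0,0.6]},
  {"offset":[0.018,0.002,0],"dr":[0,0,0.9]},
  {"offset":[0.024,0.003,0],"dr":[0,0,1.2]},
  {"offset":[0.03,0.003,0],"dr":[0,0,1.5]},
  {"offset":[0.036,0.004,0],"dr":[0,0,1.8]},
  {"offset":[0.04,0.004,0],"dr":[0,0,2.0]},
  {"offset":[0.04,0.004,0],"dr":[0,0,2.0]},
])

```text
time_s: 20.7
position: [0.5829, -0.103, 0.0056]
tcp_rot: [[-0.993, -0.114, 0.005], [-0.115, 0.993, -0.004], [-0.004, -0.004, -1.0]]
force: [1.3, 0.1, 7.2]
opening: 0.852
grasp_force: 3.9
```

```bash
python3 - <<'E'
from h import *
gp()
P=tilepose(cap("top"));print("x",P[:,0].min(),P[:,0].max(),"y",P[:,1].min(),P[:,1].max())
E
```

```text
t 20.7 tip press [ 0.1091 -0.006   0.0406] rot [ 0.24 -0.25 -2.67] F [1.3 0.1 7.2] M [ 0.26 -0.12  0.  ] open 0.8520741893022987 j [ -21.   42.   95.   -0.   43. -117.]
x 167.5714247015694 183.24795080856893 y 63.98217213990466 83.26103196415006
```

>>> servo_tool([
  {"offset":[0.001,0,0.0015],"dr":[0,0,0]},
  {"offset":[0.006,0.001,0.002],"dr":[0,0,0.3]},
  {"offset":[0.012,0.001,0.002],"dr":[0,0,0.6]},
  {"offset":[0.018,0.001,0.002],"dr":[0,0,0.9]},
  {"offset":[0.024,0.002,0.002],"dr":[0,0,1.2]},
  {"offset":[0.03,0.002,0.0025],"dr":[0,0,1.5]},
  {"offset":[0.035,0.003,0.0025],"dr":[0,0,1.7]},
  {"offset":[0.035,0.003,0.0025],"dr":[0,0,1.7]},
])

```text
time_s: 21.42
position: [0.5507, -0.1051, 0.0047]
tcp_rot: [[-0.996, -0.084, 0.011], [-0.084, 0.996, -0.006], [-0.01, -0.007, -1.0]]
force: [2.6, -0.1, 16.3]
opening: 0.852
grasp_force: 7.8
```

```bash
cat >> h.py <<'E'
def look():
    c=cap("scene");hsv=cv2.cvtColor(c["color"],cv2.COLOR_RGB2HSV)
    m=cv2.inRange(hsv,(3,140,120),(12,255,255));m[:170]=0;m[290:]=0;m[:,:225]=0;m[:,350:]=0
    cs,_=cv2.findContours(m,cv2.RETR_EXTERNAL,cv2.CHAIN_APPROX_NONE)
    for k in sorted(cs,key=cv2.contourArea)[-2:]:
        P=np.array([(RP.T@(onz(c,u,v,.043)-PO))[:2]*1000 for u,v in k[:,0]]);print(len(k),"x",P[:,0].min().round(),P[:,0].max().round(),"y",P[:,1].min().round(),P[:,1].max().round())
E
python3 - <<'E'
from h import *
gp();look()
E
```

```text
t 21.42 tip press [ 0.0768 -0.0059  0.0397] rot [ 0.38 -0.6  -0.92] F [ 2.6 -0.1 16.3] M [ 0.5  -0.48  0.  ] open 0.8519997182503806 j [ -22.   40.  100.   -0.   39. -117.]
4 x 199.0 202.0 y -108.0 -105.0
151 x 53.0 161.0 y -81.0 91.0
```

>>> servo_tool([
  {"offset":[0.002,0,0],"dr":[0,0,0]},
  {"offset":[0.007,0.0005,0],"dr":[0,0,0.1]},
  {"offset":[0.014,0.001,0],"dr":[0,0,0.2]},
  {"offset":[0.021,0.0015,0],"dr":[0,0,0.4]},
  {"offset":[0.028,0.002,0.0005],"dr":[0,0,0.5]},
  {"offset":[0.035,0.0025,0.0005],"dr":[0,0,0.6]},
  {"offset":[0.042,0.003,0.001],"dr":[0,0,0.7]},
  {"offset":[0.048,0.003,0.001],"dr":[0,0,0.8]},
  {"offset":[0.052,0.0035,0.001],"dr":[0,0,0.9]},
  {"offset":[0.052,0.0035,0.001],"dr":[0,0,0.9]},
])

```text
time_s: 22.3
position: [0.5005, -0.1073, 0.0041]
tcp_rot: [[-0.998, -0.067, 0.015], [-0.068, 0.998, -0.008], [-0.014, -0.009, -1.0]]
force: [3.9, -2.2, 20.6]
opening: 0.847
grasp_force: 10.4
```

```bash
python3 - <<'E'
from h import *
gp();look()
E
```

```text
t 22.3 tip press [ 0.0266 -0.0046  0.0391] rot [ 0.51 -0.81  0.03] F [ 3.9 -2.2 20.6] M [ 0.59 -0.69 -0.1 ] open 0.8468967867638828 j [ -25.   38.  107.   -0.   34. -118.]
6 x 203.0 210.0 y -64.0 -59.0
147 x 1.0 144.0 y -80.0 90.0
```

>>> servo_tool([
  {"offset":[0,0,-0.004],"dr":[0,0,0]},
  {"offset":[0,0,-0.02],"dr":[0,0,0]},
  {"offset":[0,0,-0.06],"dr":[0,0,0]},
  {"offset":[0,0,-0.1],"dr":[0,0,0]},
  {"offset":[0.01,0.035,-0.12],"dr":[0,0,0]},
  {"offset":[0.02,0.075,-0.12],"dr":[0,0,0]},
  {"offset":[0.03,0.115,-0.12],"dr":[0,0,0]},
  {"offset":[0.03,0.155,-0.12],"dr":[0,0,0]},
  {"offset":[0.03,0.19,-0.12],"dr":[0,0,0]},
  {"offset":[0.03,0.19,-0.12],"dr":[0,0,0]},
])

```text
time_s: 23.18
position: [0.4478, 0.0887, 0.12]
tcp_rot: [[-0.997, -0.076, -0.003], [-0.076, 0.997, -0.0], [0.003, 0.0, -1.0]]
force: [-0.4, -0.2, -0.6]
opening: 0.848
grasp_force: 0.0
```

```bash
cat >> h.py <<'E'
def tp(n="x"):
    c=cap("top");np.savez(f"top{n}.npz",**c)
    P=tilepose(c,.043)
    r=cv2.minAreaRect(P.astype(np.float32));print("rect",r)
    return P
E
python3 - <<'E'
from h import *
gp();tp("6")
E
```

```text
t 23.18 tip press [-0.0127  0.1946  0.155 ] rot [-0.01  0.16 -0.48] F [-0.4 -0.2 -0.6] M [-0.   -0.04 -0.02] open 0.8480545369946898 j [ -3.  23. 109.  -0.  47. -97.]
rect ((66.93729400634766, 6.57073974609375), (109.60932922363281, 150.4439697265625), 17.646888732910156)
```

The tile measures 110×150 mm at press (67, 6.6) mm but is yawed +17.6°. The moment reading shows that only the left finger was carrying load. I'll regrip from the tile's centre with the tool rolled so both tips bear.

```bash
python3 - <<'E'
from h import *
R=Rv(17.6)@Ro.from_rotvec([-1.5,0,0],degrees=True).as_matrix()
for z in(.13,.09,.052): rel(tipP(.067,.0066,z)+Rv(17.6)[:,1]*0,R)
E
```

```text
off [-0.0772, -0.1861, 0.0251] dr [-1.6, 0.1, -17.1]
off [-0.0773, -0.186, 0.0651] dr [-1.6, 0.1, -17.1]
off [-0.0774, -0.186, 0.1031] dr [-1.6, 0.1, -17.1]
```

>>> servo_tool([
  {"offset":[-0.015,-0.037,0],"dr":[0,0,-4]},
  {"offset":[-0.031,-0.075,0.005],"dr":[-0.5,0,-9]},
  {"offset":[-0.047,-0.112,0.01],"dr":[-1,0,-14]},
  {"offset":[-0.062,-0.149,0.025],"dr":[-1.6,0,-17.1]},
  {"offset":[-0.077,-0.186,0.045],"dr":[-1.6,0,-17.1]},
  {"offset":[-0.077,-0.186,0.075],"dr":[-1.6,0,-17.1]},
  {"offset":[-0.077,-0.186,0.095],"dr":[-1.6,0,-17.1]},
  {"offset":[-0.077,-0.186,0.103],"dr":[-1.6,0,-17.1]},
  {"offset":[-0.077,-0.186,0.106],"dr":[-1.6,0,-17.1]},
  {"offset":[-0.077,-0.186,0.109],"dr":[-1.6,0,-17.1]},
  {"offset":[-0.077,-0.186,0.109],"dr":[-1.6,0,-17.1]},
])

```text
time_s: 24.15
position: [0.5401, -0.0969, 0.0116]
tcp_rot: [[-0.933, -0.361, -0.007], [-0.361, 0.932, 0.025], [-0.003, 0.025, -1.0]]
force: [-0.6, 0.2, 0.8]
opening: 0.849
grasp_force: 0.0
```

```bash
python3 - <<'E'
from h import *
gp()
E
```

```text
t 24.15 tip press [0.0668 0.0031 0.0466] rot [ -1.47   0.06 -17.26] F [-0.6  0.2  0.8] M [ 0.03  0.02 -0.01] open 0.8486076912537223 j [ -23.   39.  100.    2.   41. -135.]
```

>>> servo_tool([
  {"offset":[0,0,0.001],"dr":[0,0,0]},
  {"offset":[0,0,0.002],"dr":[0,0,0]},
  {"offset":[0,0,0.003],"dr":[0,0,0]},
  {"offset":[0,0,0.003],"dr":[0,0,0]},
])

```text
time_s: 24.48
position: [0.5401, -0.0965, 0.0086]
tcp_rot: [[-0.932, -0.361, -0.006], [-0.361, 0.932, 0.025], [-0.003, 0.025, -1.0]]
force: [0.5, 0.4, 1.2]
opening: 0.849
grasp_force: 0.0
```

```bash
python3 - <<'E'
from h import *
gp()
E
```

```text
t 24.48 tip press [0.0668 0.0034 0.0436] rot [ -1.47   0.05 -17.27] F [0.5 0.4 1.2] M [ 0.05 -0.04  0.03] open 0.8486439415895927 j [ -23.   40.  100.    2.   41. -135.]
```

>>> servo_tool([
  {"offset":[0,0,0.001],"dr":[0,0,0]},
  {"offset":[0,0,0.002],"dr":[0,0,0]},
  {"offset":[0,0,0.003],"dr":[0,0,0]},
  {"offset":[0,0,0.004],"dr":[0,0,0]},
  {"offset":[0,0,0.004],"dr":[0,0,0]},
])

```text
time_s: 24.9
position: [0.5401, -0.0966, 0.0059]
tcp_rot: [[-0.933, -0.361, -0.006], [-0.361, 0.932, 0.024], [-0.003, 0.025, -1.0]]
force: [-3.5, 1.8, 13.2]
opening: 0.849
grasp_force: 6.5
```

```bash
python3 - <<'E'
from h import *
gp()
E
```

```text
t 24.9 tip press [0.0668 0.0033 0.0409] rot [ -1.45   0.05 -17.26] F [-3.5  1.8 13.2] M [-0.18  0.36 -0.1 ] open 0.8485504784838618 j [ -23.   40.  100.    2.   41. -135.]
```

>>> servo_tool([
  {"offset":[0.002,0.0005,0],"dr":[0,0,0.6]},
  {"offset":[0.006,0.001,0],"dr":[0,0,1.6]},
  {"offset":[0.011,0.002,0],"dr":[0,0,2.9]},
  {"offset":[0.016,0.003,0],"dr":[0,0,4.2]},
  {"offset":[0.021,0.0045,0],"dr":[0,0,5.5]},
  {"offset":[0.026,0.0055,0],"dr":[0,0,6.8]},
  {"offset":[0.03,0.006,0.0005],"dr":[0,0,7.8]},
  {"offset":[0.03,0.006,0.0005],"dr":[0,0,7.8]},
])

```text
time_s: 25.57
position: [0.5123, -0.1033, 0.0053]
tcp_rot: [[-0.973, -0.23, -0.001], [-0.23, 0.973, 0.022], [-0.004, 0.022, -1.0]]
force: [1.1, -1.0, 8.3]
opening: 0.849
grasp_force: 4.2
```

```bash
python3 - <<'E'
from h import *
gp()
s=bot.read_state();print("Mtool",s["tcp_rot"].T@s["moment"])
E
```

```text
t 25.57 tip press [ 0.0386 -0.0014  0.0403] rot [-1.26 -0.13 -9.42] F [ 1.1 -1.   8.3] M [-0.41 -0.25  0.03] open 0.8486890493522248 j [ -24.   39.  104.    2.   37. -129.]
Mtool [ 0.46040017 -0.15110999 -0.03306659]
```

>>> servo_tool([
  {"offset":[0,0,0.0005],"dr":[0.3,0,0]},
  {"offset":[0,0,0.001],"dr":[0.6,0,0]},
  {"offset":[0,0,0.001],"dr":[0.6,0,0]},
])

```text
time_s: 25.82
position: [0.5123, -0.1037, 0.0047]
tcp_rot: [[-0.973, -0.232, 0.001], [-0.232, 0.973, 0.011], [-0.004, 0.01, -1.0]]
force: [-0.9, -1.6, 12.3]
opening: 0.849
grasp_force: 6.2
```

```bash
python3 - <<'E'
from h import *
gp()
s=bot.read_state();print("Mtool",s["tcp_rot"].T@s["moment"])
E
```

```text
t 25.82 tip press [ 0.0386 -0.0018  0.0397] rot [-0.6  -0.15 -9.5 ] F [-0.9 -1.6 12.3] M [-0.82  0.1  -0.09] open 0.8491611876386779 j [ -24.   39.  105.    1.   37. -128.]
Mtool [0.77635918 0.28646566 0.09050544]
```

>>> servo_tool([
  {"offset":[0,0,-0.004],"dr":[0,0,0]},
  {"offset":[0,0,-0.03],"dr":[-0.2,0,0]},
  {"offset":[0,0,-0.07],"dr":[-0.2,0,3]},
  {"offset":[0,0,-0.1],"dr":[-0.2,0,9.5]},
  {"offset":[0.005,0.04,-0.1],"dr":[-0.2,0,9.5]},
  {"offset":[0.01,0.08,-0.1],"dr":[-0.2,0,9.5]},
  {"offset":[0.015,0.12,-0.1],"dr":[-0.2,0,9.5]},
  {"offset":[0.02,0.16,-0.1],"dr":[-0.2,0,9.5]},
  {"offset":[0.02,0.19,-0.1],"dr":[-0.2,0,9.5]},
  {"offset":[0.02,0.19,-0.1],"dr":[-0.2,0,9.5]},
])

```text
time_s: 26.65
position: [0.4426, 0.0815, 0.1056]
tcp_rot: [[-0.997, -0.072, -0.01], [-0.072, 0.997, 0.02], [0.009, 0.021, -1.0]]
force: [-0.5, -0.7, 0.5]
opening: 0.855
grasp_force: 0.0
```

```bash
python3 - <<'E'
from h import *
gp();P=tp("7")
c=dict(np.load("top7.npz"))
for x in np.arange(.09,.108,.0015):
    u=proj(c,PO+RP@np.array([x,0.085,.032])); print(round(x,4),c["color"][int(round(u[1])),int(round(u[0]))].mean().round(),end=' ')
E
```

```text
t 26.65 tip press [-0.0184  0.1877  0.1406] rot [-1.2   0.49 -0.23] F [-0.5 -0.7  0.5] M [0.05 0.03 0.  ] open 0.8550038603493576 j [  -5.   25.  111.    2.   45. -100.]
rect ((39.85088348388672, 2.1151275634765625), (110.27227020263672, 150.49085998535156), 8.680170059204102)
0.09 196.0 0.0915 192.0 0.093 192.0 0.0945 164.0 0.096 164.0 0.0975 165.0 0.099 165.0 0.1005 218.0 0.102 218.0 0.1035 210.0 0.105 210.0 0.1065 211.0 0.108 211.0
```

The last drag worked: the tile is now at press (39.9, 2.1) mm, yaw 8.7°. I'll repeat for the rest.

```bash
python3 - <<'E'
from h import *
R=Rv(8.7)@Ro.from_rotvec([-1.1,0,0],degrees=True).as_matrix()
for z in(.09,.045): rel(tipP(.04,.004,z),R)
E
```

```text
off [-0.0559, -0.1826, 0.0468] dr [0.0, -0.2, -8.5]
off [-0.0562, -0.1835, 0.0918] dr [0.0, -0.2, -8.5]
```

>>> servo_tool([
  {"offset":[-0.011,-0.038,0],"dr":[0,0,-2]},
  {"offset":[-0.023,-0.076,0],"dr":[0,0,-6]},
  {"offset":[-0.035,-0.113,0.005],"dr":[0,0,-8.5]},
  {"offset":[-0.046,-0.15,0.02],"dr":[0,0,-8.5]},
  {"offset":[-0.056,-0.183,0.04],"dr":[0,0,-8.5]},
  {"offset":[-0.056,-0.183,0.07],"dr":[0,0,-8.5]},
  {"offset":[-0.056,-0.183,0.085],"dr":[0,0,-8.5]},
  {"offset":[-0.056,-0.183,0.092],"dr":[0,0,-8.5]},
  {"offset":[-0.056,-0.183,0.094],"dr":[0,0,-8.5]},
  {"offset":[-0.056,-0.183,0.096],"dr":[0,0,-8.5]},
  {"offset":[-0.056,-0.183,0.097],"dr":[0,0,-8.5]},
  {"offset":[-0.056,-0.183,0.097],"dr":[0,0,-8.5]},
])

```text
time_s: 27.7
position: [0.5151, -0.1001, 0.0059]
tcp_rot: [[-0.977, -0.214, -0.004], [-0.214, 0.977, 0.018], [-0.0, 0.018, -1.0]]
force: [0.5, 0.9, 0.2]
opening: 0.847
grasp_force: 0.0
```

```bash
python3 - <<'E'
from h import *
gp()
E
```

```text
t 27.7 tip press [0.0416 0.0016 0.0409] rot [-1.03  0.07 -8.48] F [0.5 0.9 0.2] M [ 0.06 -0.04  0.03] open 0.8470019431872317 j [ -24.   39.  104.    1.   38. -127.]
```

>>> servo_tool([
  {"offset":[0,0,0.001],"dr":[0,0,0]},
  {"offset":[0,0,0.002],"dr":[0,0,0]},
  {"offset":[0,0,0.003],"dr":[0,0,0]},
  {"offset":[0,0,0.003],"dr":[0,0,0]},
])

```text
time_s: 28.03
position: [0.5154, -0.1002, 0.005]
tcp_rot: [[-0.977, -0.215, -0.002], [-0.215, 0.977, 0.017], [-0.001, 0.017, -1.0]]
force: [-4.1, 1.4, 16.6]
opening: 0.852
grasp_force: 8.4
```

```bash
python3 - <<'E'
from h import *
gp()
E
```

```text
t 28.03 tip press [0.0419 0.0015 0.04  ] rot [-0.96  0.   -8.5 ] F [-4.1  1.4 16.6] M [-0.25  0.45 -0.1 ] open 0.8522771951504221 j [ -24.   39.  104.    1.   38. -127.]
```

>>> servo_tool([
  {"offset":[0.003,0,0],"dr":[0,0,0.6]},
  {"offset":[0.008,0.0005,0],"dr":[0,0,1.8]},
  {"offset":[0.014,0.001,0],"dr":[0,0,3.1]},
  {"offset":[0.02,0.0015,0],"dr":[0,0,4.4]},
  {"offset":[0.026,0.002,0],"dr":[0,0,5.6]},
  {"offset":[0.032,0.003,0.0005],"dr":[0,0,6.9]},
  {"offset":[0.038,0.0035,0.0005],"dr":[0,0,8.1]},
  {"offset":[0.041,0.0035,0.0005],"dr":[0,0,8.7]},
  {"offset":[0.041,0.0035,0.0005],"dr":[0,0,8.7]},
])

```text
time_s: 28.78
position: [0.4769, -0.1071, 0.0039]
tcp_rot: [[-0.998, -0.063, 0.003], [-0.063, 0.998, 0.014], [-0.004, 0.014, -1.0]]
force: [1.4, -0.6, 12.2]
opening: 0.846
grasp_force: 6.2
```

```bash
python3 - <<'E'
from h import *
gp()
E
```

```text
t 28.78 tip press [ 0.003  -0.0029  0.0389] rot [-0.79 -0.21  0.26] F [ 1.4 -0.6 12.2] M [-0.56 -0.31 -0.03] open 0.8464711526556379 j [ -26.   38.  109.    1.   33. -121.]
```

>>> servo_tool([
  {"offset":[0,0,-0.004],"dr":[0,0,0]},
  {"offset":[0,0,-0.03],"dr":[0,0,0]},
  {"offset":[0,0,-0.07],"dr":[0,0,0]},
  {"offset":[0,0,-0.1],"dr":[0,0,0]},
  {"offset":[0,0.04,-0.1],"dr":[0,0,0]},
  {"offset":[0,0.08,-0.1],"dr":[0,0,0]},
  {"offset":[0,0.12,-0.1],"dr":[0,0,0]},
  {"offset":[0,0.16,-0.1],"dr":[0,0,0]},
  {"offset":[0,0.19,-0.1],"dr":[0,0,0]},
  {"offset":[0,0.19,-0.1],"dr":[0,0,0]},
])

```text
time_s: 29.62
position: [0.4593, 0.0872, 0.1053]
tcp_rot: [[-0.998, -0.069, -0.008], [-0.069, 0.997, 0.02], [0.007, 0.021, -1.0]]
force: [-0.3, -0.1, 0.2]
opening: 0.848
grasp_force: 0.0
```

```bash
python3 - <<'E'
from h import *
gp();P=tp("8")
c=dict(np.load("top8.npz"));hsv=cv2.cvtColor(c["color"],cv2.COLOR_RGB2HSV)
m=cv2.inRange(hsv,(3,60,120),(30,255,255));m[:190]=0;m[270:]=0;m[:,:303]=0;m[:,393:]=0
k=max(cv2.findContours(m,cv2.RETR_EXTERNAL,cv2.CHAIN_APPROX_NONE)[0],key=cv2.contourArea)[:,0]
B=np.array([(RP.T@(onz(c,u,v,.03)-PO))[:2]*1000 for u,v in k]);print("board",cv2.minAreaRect(B.astype(np.float32)))
E
```

```text
t 29.62 tip press [-0.0013  0.1922  0.1403] rot [-1.18  0.39 -0.05] F [-0.3 -0.1  0.2] M [-0.01  0.04  0.02] open 0.8475328682222173 j [ -4.  26. 109.   2.  46. -99.]
rect ((10.735736846923828, -2.7458114624023438), (148.5191650390625, 110.70145416259766), 85.61905670166016)
board ((0.081817626953125, -0.031280517578125), (210.3975830078125, 190.95639038085938), 89.99748992919922)
```

```bash
python3 - <<'E'
from h import *
R=Rv(-4.4)@Ro.from_rotvec([-.45,0,0],degrees=True).as_matrix()
for z in(.09,.040): rel(tipP(.0107,-.0027,z),R)
E
```

```text
off [-0.0114, -0.1936, 0.0465] dr [0.6, -0.4, 4.4]
off [-0.0117, -0.1945, 0.0965] dr [0.6, -0.4, 4.4]
```

>>> servo_tool([
  {"offset":[-0.003,-0.04,0],"dr":[0,0,2]},
  {"offset":[-0.005,-0.08,0],"dr":[0.6,-0.4,4.4]},
  {"offset":[-0.008,-0.12,0.005],"dr":[0.6,-0.4,4.4]},
  {"offset":[-0.01,-0.16,0.02],"dr":[0.6,-0.4,4.4]},
  {"offset":[-0.012,-0.194,0.04],"dr":[0.6,-0.4,4.4]},
  {"offset":[-0.012,-0.194,0.07],"dr":[0.6,-0.4,4.4]},
  {"offset":[-0.012,-0.194,0.087],"dr":[0.6,-0.4,4.4]},
  {"offset":[-0.012,-0.194,0.095],"dr":[0.6,-0.4,4.4]},
  {"offset":[-0.012,-0.194,0.097],"dr":[0.6,-0.4,4.4]},
  {"offset":[-0.012,-0.194,0.099],"dr":[0.6,-0.4,4.4]},
  {"offset":[-0.012,-0.194,0.1],"dr":[0.6,-0.4,4.4]},
  {"offset":[-0.012,-0.194,0.1],"dr":[0.6,-0.4,4.4]},
])

```text
time_s: 30.67
position: [0.485, -0.1097, 0.0036]
tcp_rot: [[-1.0, 0.012, 0.001], [0.012, 1.0, 0.006], [-0.001, 0.006, -1.0]]
force: [-4.1, -0.9, 11.3]
opening: 0.848
grasp_force: 6.0
```

```bash
python3 - <<'E'
from h import *
gp();s=bot.read_state();print("Mtip",s["moment"][0]-.18*s["force"][1])
E
```

```text
t 30.67 tip press [ 0.011  -0.006   0.0386] rot [-0.36 -0.09  4.61] F [-4.1 -0.9 11.3] M [-0.75  0.75 -0.15] open 0.8483808128765996 j [ -26.   38.  108.    1.   34. -116.]
Mtip -0.5896919276461363
```

>>> servo_tool([
  {"offset":[0,0,-0.003],"dr":[0,0,0]},
  {"offset":[0,0.001,-0.003],"dr":[0.8,0,0]},
  {"offset":[0,0.001,0],"dr":[0.8,0,0]},
  {"offset":[0,0.001,0],"dr":[0.8,0,0]},
])

```text
time_s: 31.0
position: [0.4864, -0.1079, 0.0035]
tcp_rot: [[-1.0, 0.013, 0.003], [0.013, 1.0, -0.006], [-0.003, -0.006, -1.0]]
force: [-1.8, 0.2, 16.4]
opening: 0.848
grasp_force: 7.9
```

```bash
python3 - <<'E'
from h import *
gp();s=bot.read_state();print("Mtip",s["moment"][0]-.18*s["force"][1])
E
```

```text
t 31.0 tip press [ 0.0124 -0.0042  0.0385] rot [ 0.37 -0.18  4.63] F [-1.8  0.2 16.4] M [0.63 0.37 0.06] open 0.8479118832351211 j [ -25.   38.  108.   -0.   33. -114.]
Mtip 0.5834235716489952
```

>>> servo_tool([
  {"offset":[0,0,-0.003],"dr":[0,0,0]},
  {"offset":[0,0,-0.003],"dr":[-0.3,0,0]},
  {"offset":[0,0,0],"dr":[-0.3,0,0]},
  {"offset":[0,0,0],"dr":[-0.3,0,0]},
])

```text
time_s: 31.33
position: [0.4865, -0.108, 0.0033]
tcp_rot: [[-1.0, 0.013, 0.003], [0.013, 1.0, -0.001], [-0.003, -0.001, -1.0]]
force: [-2.2, -0.1, 20.6]
opening: 0.851
grasp_force: 10.2
```

```bash
python3 - <<'E'
from h import *
gp();s=bot.read_state();print("Mtip",s["moment"][0]-.18*s["force"][1])
E
```

```text
t 31.33 tip press [ 0.0125 -0.0043  0.0383] rot [ 0.07 -0.19  4.65] F [-2.2 -0.1 20.6] M [0.47 0.39 0.04] open 0.8508943238316229 j [ -25.   38.  108.    0.   33. -115.]
Mtip 0.487951299446847
```

>>> servo_tool([
  {"offset":[0.002,0.0005,0],"dr":[0,0,-0.6]},
  {"offset":[0.005,0.001,0],"dr":[0,0,-1.8]},
  {"offset":[0.008,0.0015,0],"dr":[0,0,-3.1]},
  {"offset":[0.0115,0.002,0],"dr":[0,0,-4.5]},
  {"offset":[0.0115,0.002,0],"dr":[0,0,-4.5]},
  {"offset":[0.0115,0.002,0],"dr":[0,0,-4.5]},
])

```text
time_s: 31.83
position: [0.4793, -0.1077, 0.0035]
tcp_rot: [[-0.998, -0.064, 0.012], [-0.064, 0.998, -0.004], [-0.011, -0.005, -1.0]]
force: [3.1, -0.7, 15.1]
opening: 0.849
grasp_force: 7.8
```

>>> servo_tool([
  {"offset":[0,0,-0.004],"dr":[0,0,0]},
  {"offset":[0,0,-0.03],"dr":[0,0,0]},
  {"offset":[0,0,-0.07],"dr":[0,0,0]},
  {"offset":[0,0,-0.1],"dr":[0,0,0]},
  {"offset":[0,0.04,-0.1],"dr":[0,0,0]},
  {"offset":[0,0.08,-0.1],"dr":[0,0,0]},
  {"offset":[0,0.12,-0.1],"dr":[0,0,0]},
  {"offset":[0,0.16,-0.1],"dr":[0,0,0]},
  {"offset":[0,0.19,-0.1],"dr":[0,0,0]},
  {"offset":[0,0.19,-0.1],"dr":[0,0,0]},
])

```text
time_s: 32.67
position: [0.4594, 0.0889, 0.1008]
tcp_rot: [[-0.997, -0.071, -0.001], [-0.071, 0.997, 0.001], [0.001, 0.001, -1.0]]
force: [0.9, -0.0, 0.3]
opening: 0.851
grasp_force: 0.0
```

```bash
python3 - <<'E'
from h import *
gp();P=tp("9")
E
```

```text
t 32.67 tip press [-0.0011  0.1939  0.1358] rot [-0.07  0.08 -0.16] F [ 0.9 -0.   0.3] M [ 0.08  0.03 -0.04] open 0.8514264661593176 j [ -3.  26. 109.   0.  45. -97.]
rect ((5.071998596191406, -1.8659896850585938), (110.80426788330078, 149.92701721191406), 1.3393744230270386)
```

>>> servo_tool([
  {"offset":[0,-0.04,0],"dr":[0,0,0]},
  {"offset":[-0.003,-0.08,0],"dr":[0,0,-1]},
  {"offset":[-0.005,-0.12,0.005],"dr":[0,0,-1.3]},
  {"offset":[-0.007,-0.16,0.02],"dr":[0,0,-1.3]},
  {"offset":[-0.007,-0.194,0.04],"dr":[0,0,-1.3]},
  {"offset":[-0.007,-0.194,0.07],"dr":[0,0,-1.3]},
  {"offset":[-0.007,-0.194,0.085],"dr":[0,0,-1.3]},
  {"offset":[-0.007,-0.194,0.092],"dr":[0,0,-1.3]},
  {"offset":[-0.007,-0.194,0.095],"dr":[0,0,-1.3]},
  {"offset":[-0.007,-0.194,0.097],"dr":[0,0,-1.3]},
  {"offset":[-0.007,-0.194,0.097],"dr":[0,0,-1.3]},
])

```text
time_s: 33.63
position: [0.4818, -0.1091, 0.0048]
tcp_rot: [[-0.996, -0.088, 0.002], [-0.088, 0.996, -0.001], [-0.002, -0.001, -1.0]]
force: [0.4, 0.1, 0.1]
opening: 0.85
grasp_force: 0.0
```

```bash
python3 - <<'E'
from h import *
gp();s=bot.read_state();print("Mtip",s["moment"][0]-.18*s["force"][1])
E
```

```text
t 33.63 tip press [ 0.0078 -0.0051  0.0398] rot [ 0.06 -0.12 -1.16] F [0.4 0.1 0.1] M [ 0.09  0.05 -0.05] open 0.850298200612435 j [ -26.   38.  109.    0.   33. -121.]
Mtip 0.05971754485572121
```

>>> servo_tool([
  {"offset":[0,0,0.001],"dr":[0,0,0]},
  {"offset":[0,0,0.002],"dr":[0,0,0]},
  {"offset":[0,0,0.003],"dr":[0,0,0]},
  {"offset":[0,0,0.004],"dr":[0,0,0]},
  {"offset":[0,0,0.004],"dr":[0,0,0]},
])

```text
time_s: 34.05
position: [0.4824, -0.1089, 0.0033]
tcp_rot: [[-0.996, -0.089, 0.004], [-0.089, 0.996, -0.002], [-0.004, -0.002, -1.0]]
force: [-2.5, -0.2, 19.7]
opening: 0.848
grasp_force: 9.7
```

```bash
python3 - <<'E'
from h import *
gp();s=bot.read_state();print("Mtip",s["moment"][0]-.18*s["force"][1])
E
```

```text
t 34.05 tip press [ 0.0084 -0.005   0.0383] rot [ 0.12 -0.23 -1.18] F [-2.5 -0.2 19.7] M [0.66 0.56 0.07] open 0.8477058907363004 j [ -26.   38.  109.    0.   33. -121.]
Mtip 0.6975152614322294
```

>>> servo_tool([
  {"offset":[0.002,0.0005,0],"dr":[-0.1,0,0.5]},
  {"offset":[0.004,0.001,0],"dr":[-0.2,0,1]},
  {"offset":[0.0065,0.002,0],"dr":[-0.2,0,1.5]},
  {"offset":[0.0085,0.0025,0],"dr":[-0.2,0,2]},
  {"offset":[0.0085,0.0025,0],"dr":[-0.2,0,2]},
  {"offset":[0.0085,0.0025,0],"dr":[-0.2,0,2]},
])

```text
time_s: 34.55
position: [0.4783, -0.1092, 0.0034]
tcp_rot: [[-0.999, -0.052, 0.013], [-0.052, 0.999, -0.002], [-0.013, -0.002, -1.0]]
force: [4.0, -1.0, 13.6]
opening: 0.852
grasp_force: 6.6
```

>>> servo_tool([
  {"offset":[0,0,-0.004],"dr":[0,0,0]},
  {"offset":[0,0,-0.03],"dr":[0,0,0]},
  {"offset":[0,0,-0.07],"dr":[0,0,0]},
  {"offset":[0,0,-0.1],"dr":[0,0,0]},
  {"offset":[0,0.04,-0.1],"dr":[0,0,0]},
  {"offset":[0,0.08,-0.1],"dr":[0,0,0]},
  {"offset":[0,0.12,-0.1],"dr":[0,0,0]},
  {"offset":[0,0.16,-0.1],"dr":[0,0,0]},
  {"offset":[0,0.19,-0.1],"dr":[0,0,0]},
  {"offset":[0,0.19,-0.1],"dr":[0,0,0]},
])

```text
time_s: 35.38
position: [0.4607, 0.0872, 0.1015]
tcp_rot: [[-0.998, -0.059, 0.0], [-0.059, 0.998, 0.004], [-0.001, 0.004, -1.0]]
force: [-0.0, -0.6, -0.1]
opening: 0.85
grasp_force: 0.0
```

```bash
python3 - <<'E'
from h import *
gp();P=tp("10");c=dict(np.load("top10.npz"))
for x in np.arange(.09,.108,.0015):
    u=proj(c,PO+RP@np.array([x,0.06,.032])); print(c["color"][int(round(u[1])),int(round(u[0]))].mean().round(),end=' ')
# bystanders unchanged?
d=cv2.absdiff(c["color"],dict(np.load("top0.npz"))["color"]).max(2)
for n,(u,v) in dict(jar=(280,248),tub=(408,222),mug=(411,168),bottle=(201,160),bat=(216,227),spat=(435,262),block=(445,177)).items(): print(n,(d[v-14:v+14,u-14:u+14]>60).sum())
cv2.imwrite("pics/end.png",cv2.resize(c["color"][110:290,180:480,::-1],None,fx=2.5,fy=2.5))
E
```

```text
t 35.38 tip press [0.     0.1921 0.1365] rot [-0.24 -0.03  0.5 ] F [-0.  -0.6 -0.1] M [ 0.03  0.06 -0.07] open 0.8498038114968927 j [ -3.  26. 109.   0.  45. -97.]
rect ((2.3303298950195312, -1.6280288696289062), (110.50960540771484, 150.2822265625), 1.652899980545044)
196.0 196.0 172.0 172.0 133.0 133.0 191.0 191.0 206.0 206.0 208.0 206.0 209.0 jar 582
tub 0
mug 0
bottle 0
bat 78
spat 0
block 0
```

View pics/end.png

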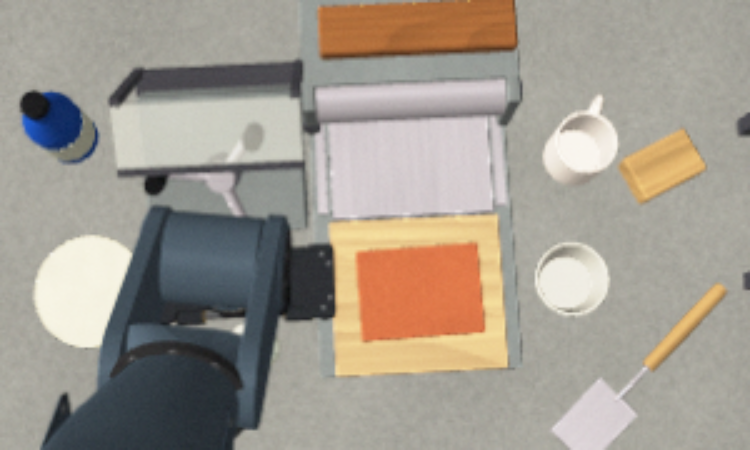

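The tile lies in the middle of the board at (2, −2) mm, 1.7° off square. The bed is still out, the bystanders in view are undisturbed (the arm hides the jar), and the gripper is clear.

```bash
python3 -c "
from rig import ticket
print(ticket.hand_in())"
```

```text
the job is handed in; nothing more can be done
None
```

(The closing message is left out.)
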